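# Lock the pruning knives in the child-safe chest

## Task

The pruning knives must be locked away from the children: press the white sprung hook down through the narrow slot in the chest's steel front deck to free the lid, swing the lid well up, put every pruning knife from the crate inside the chest, then shut the lid until the hook catches it. Leave the brush and the wooden wedge in the crate, and leave the glass jar and the blue pot standing where they are.

Things in the scene. Friction and masses are not known exactly. Their poses are not given: they have to be found in the camera images.
- chest: low wooden chest fixed to the shelf, 278 (x) by 290 (y) by 88 mm high. Origin: centre of its underside; x runs from the front (steel deck, towards the robot) to the hinge at the back, z up. Deck from x -139 to -89 mm, top at 88 mm. In the gap behind the deck, in the middle (y = 0), the white hook's nose, 24 mm wide, stands up to 118 mm; a sprung pin at y = +100 mm pops the freed lid up
- chest_in (a point): centre of the inner floor of the chest's knife space, 10 mm above the chest's underside. The space is 195 mm (chest x) by 274 mm (chest y) and 78 mm deep to the rim
- slot (a point): centre of the slot in the deck, at the deck's top face. The slot is 34 mm (chest x) by 60 mm (chest y). The hook's white pressing pad (50 by 50 mm) lies 23 mm below this point; pushed down 10 to 14 mm it frees the lid, and it stops after about 17 mm. Its spring gives 3 N at first, 7 N at the end
- hook (a joint): angle of the rocking hook in rad: 0 at rest (over the lid's tongue if the lid is shut), grows to 0.45 as its pad is pressed; the lid is freed at about 0.15. Springs back by itself
- lid (a joint): angle of the lid in rad: 0 shut, 1.6 fully open. When the hook lets go, a pin pops it up to about 0.19; it then stays at any angle it is left at (stiff hinge, about 4 N at the handle to lift it). To latch, press its front part down, 6 to 15 N over the last 30 mm, until the hook snaps over it; not latched, it comes up again to over 0.1
- lid_hinge (a point): middle of the lid's hinge axis, along the chest's y at its back rim, 88 mm above the chest's underside. The front of the lid goes up and back as it opens. The lid is a board 10 mm thick, its underside in the plane of the axis; its front edge is 201 mm from the axis, its sides 145 mm from the middle
- lid_handle (a point): middle of the lid's bar handle: a round steel bar 12 mm thick and 90 mm long along the chest's y, on two end posts, its middle 34 mm above the lid's top face. With the lid shut it lies 145 mm in front of the hinge axis and 44 mm above it; it turns with the lid
- crate: open wooden crate fixed to the shelf, 316 (x) by 306 (y) by 56 mm high, walls and floor 8 mm. Origin: centre of its underside; x away from the robot, z up. Along the inside of its two y walls runs a floor batten 24 mm wide and 8 mm high, which keeps things 24 mm off these walls. Chest and crate may be on either side
- knife1_grip (a point): pruning knife lying flat: dark wooden handle 75 long, 22 wide, 24 high, flat hooked steel blade 50 long, 18 wide, 4 thick; 125 mm in all, about 90 g. This point: middle of the handle, 12 mm above its underside. x runs along the knife (handle -37.5 to +37.5 mm, blade tip +87.5), z up. Two to four are there, anywhere in the crate; an absent one is None
- knife2_grip (a point): pruning knife lying flat: dark wooden handle 75 long, 22 wide, 24 high, flat hooked steel blade 50 long, 18 wide, 4 thick; 125 mm in all, about 90 g. This point: middle of the handle, 12 mm above its underside. x runs along the knife (handle -37.5 to +37.5 mm, blade tip +87.5), z up. Two to four are there, anywhere in the crate; an absent one is None
- knife3_grip (a point): pruning knife lying flat: dark wooden handle 75 long, 22 wide, 24 high, flat hooked steel blade 50 long, 18 wide, 4 thick; 125 mm in all, about 90 g. This point: middle of the handle, 12 mm above its underside. x runs along the knife (handle -37.5 to +37.5 mm, blade tip +87.5), z up. Two to four are there, anywhere in the crate; an absent one is None
- knife4_grip (a point): pruning knife lying flat: dark wooden handle 75 long, 22 wide, 24 high, flat hooked steel blade 50 long, 18 wide, 4 thick; 125 mm in all, about 90 g. This point: middle of the handle, 12 mm above its underside. x runs along the knife (handle -37.5 to +37.5 mm, blade tip +87.5), z up. Two to four are there, anywhere in the crate; an absent one is None
- brush_mid (a point): hand brush lying in the crate, not wanted: wooden handle 80 by 22 by 22 mm with a grey bristle block 45 by 34 by 30 mm (125 mm long in all); this point is its middle, 11 mm up; x from handle to bristles
- wedge_mid (a point): wooden dibbing peg or wedge lying in the crate, all wood, no blade, not wanted: 85 by 24 by 24 mm, stepped down to a 14 mm point (123 mm long); this point is its middle, 12 mm up; x towards the point
- jar_mid (a point): closed glass jar, 56 mm across, 95 mm high, between chest and crate; half-way up
- bluepot_mid (a point): glazed blue pot, 100 mm across, 90 mm high, at the back; half-way up
Not all that is in view belongs to the job. What is shaped like the part that bears knife1_grip but red is not meant.

How it is judged:
On the way, in this order (a step that is already met when the one before it is completed fails the run):
1. the hook is pressed and the lid has popped free (value of joint lid above 0.08 rad), for 0.1 s.
2. the lid is swung well up (value of joint lid above 1.1 rad), for 0.2 s.
3. every pruning knife lies in the chest, with the lid still up (x of knife1_grip in the frame of chest between -0.066 and 0.133 m and y of knife1_grip in the frame of chest between -0.139 and 0.139 m and z of knife1_grip in the frame of chest between 0.008 and 0.065 m and x of knife2_grip in the frame of chest between -0.066 and 0.133 m and y of knife2_grip in the frame of chest between -0.139 and 0.139 m and z of knife2_grip in the frame of chest between 0.008 and 0.065 m and x of knife3_grip in the frame of chest between -0.066 and 0.133 m and y of knife3_grip in the frame of chest between -0.139 and 0.139 m and z of knife3_grip in the frame of chest between 0.008 and 0.065 m and x of knife4_grip in the frame of chest between -0.066 and 0.133 m and y of knife4_grip in the frame of chest between -0.139 and 0.139 m and z of knife4_grip in the frame of chest between 0.008 and 0.065 m and value of joint lid above 0.5 rad), for 0.2 s.
At the end, for the whole second after the job is handed in: every pruning knife lies inside the chest's knife space at rest, the lid is shut (under 0.03 rad) and held by the sprung-back hook (under 0.08 rad), and the brush and the wedge are still in the crate (x of knife1_grip in the frame of chest between -0.066 and 0.133 m and y of knife1_grip in the frame of chest between -0.139 and 0.139 m and z of knife1_grip in the frame of chest between 0.008 and 0.065 m and x of knife2_grip in the frame of chest between -0.066 and 0.133 m and y of knife2_grip in the frame of chest between -0.139 and 0.139 m and z of knife2_grip in the frame of chest between 0.008 and 0.065 m and x of knife3_grip in the frame of chest between -0.066 and 0.133 m and y of knife3_grip in the frame of chest between -0.139 and 0.139 m and z of knife3_grip in the frame of chest between 0.008 and 0.065 m and x of knife4_grip in the frame of chest between -0.066 and 0.133 m and y of knife4_grip in the frame of chest between -0.139 and 0.139 m and z of knife4_grip in the frame of chest between 0.008 and 0.065 m and contact force between each of knife1, knife2, knife3, knife4 and the fingers below 0.1 N and linear speed of each of knife1, knife2, knife3, knife4 below 0.03 m/s and x of brush_mid in the frame of crate between -0.155 and 0.155 m and y of brush_mid in the frame of crate between -0.15 and 0.15 m and z of brush_mid in the frame of crate between 0 and 0.05 m and x of wedge_mid in the frame of crate between -0.155 and 0.155 m and y of wedge_mid in the frame of crate between -0.15 and 0.15 m and z of wedge_mid in the frame of crate between 0 and 0.05 m and value of joint lid below 0.03 rad and value of joint hook below 0.08 rad); the robot touches nothing.
It fails at once if the glass jar is moved by more than 40 mm or tipped over (distance of jar_mid from where it was at the start of the episode above 0.04 m or angle between jar_mid's own z axis and vertical above 0.5 rad).
It fails at once if the blue pot is moved by more than 40 mm or tipped over (distance of bluepot_mid from where it was at the start of the episode above 0.04 m or angle between bluepot_mid's own z axis and vertical above 0.5 rad).
Of knife1, knife2, knife3, knife4 only 2 to 4 are there at a start; the rules pass over those that are not, and their reading is None.
At some moment in a run one of knife1, knife2, knife3, knife4 may be knocked a few centimetres aside while the robot is not near it.
It also fails if it takes over 210 s, if anything falls off the work surface, if the arm or the gripper's body presses on something with over 40 N, if the wrist force passes 120 N, or if a joint passes its speed limit or range.

## Robot

A 6-joint arm with a two-finger parallel gripper is mounted at the origin on the work surface. World frame = base frame: x ahead of the robot, y to its left, z up, the work surface at z = 0. Lengths are in m, angles in rad, forces in N, time in s.
With the tool pointing down it reaches from about 0.25 to 0.775 m from the base axis. Payload 4 kg.
Tool frame: the origin (TCP) lies at the centre of the arm's flange, where the gripper is bolted on; the fingertips stand 173 mm ahead of it and the grasp point (between the pads) lies 155 mm ahead of it; z points along the fingers, y is the direction in which the jaws open and shut (so a half turn about z gives the same grasp; the last joint's range is limited). The gripper opens to 85 mm and grips with 20 to 120 N. Pads are 22 mm wide; open, the fingers measure 114 mm over their backs; the gripper's body (76 mm by 85 mm) begins 54 mm behind the grasp point. The pads swing forward as they close: fully open they stand 13 mm farther back than shut.
Start: joints at [-1.353, 0.087, 1.371, -0, 1.684, -0.103], TCP at [0.173, -0.522, 0.405] pointing down, gripper open.
Joint ranges: [-3.1, 3.1], [-0.76, 2.03], [0.27, 2.55], [-1.08, 4.22], [0.17, 2.65], [-2.57, 2.57]. Speed limits (rad/s): [2.79, 2.79, 3.14, 3.14, 3.14, 3.14].

## Interface

Orientations are given as a rotation vector (axis times angle).
In Python, from bench import get_state, camera, camera_info, close_job gives the robot as it stands.
- The arm moves only by the tool servo_tool, never from a script. Its argument "plan" is a list of rows, each an object of numbers: "x", "y", "z": the shift along the tool's x, y, z in m; "spin": the turn about the tool's z in rad; "fingers": the closure, from 0 (fully open) to 1 (shut). A call has 1 to 8 rows; each row shifts and turns the commanded pose from where the row before left it, along the tool's axes as they then stand; what a row does not reach is not made up. A row lasts 1/8 s, in which the tool goes at most 62.5 mm and 10.7 degrees, less where a joint would pass 70% of its speed; a pose out of reach is approached as far as the arm can. A call is refused whole if a number of a shift passes 0.0625 or a number of a turn 0.188, either way. A call with a gripper value outside its range is refused whole. The fingers move at their own pace and stop on an object; "newtons" is the grip in N (left out, the last holds). Time passes only in rows, so rows that do not move let the fingers close. It gives the time, the measured TCP pose, the force and the opening at its end, in the units of the state.
- get_state(): the state, without advancing time (a new reading comes with each control period).
- camera(name): name is "side" or "top" or "wrist"; returns the picture (480x640x3 uint8, red, green, blue); there is no depth.
- camera_info(name): a dict with "K" (3x3 intrinsics, pixels), "rvec" (rotation vector, rad) and "tvec" (3), from world to camera coordinates, as OpenCV has them. Camera axes: x right, y down, z forward; pixel columns grow to the right and rows downward; lengths in m; the calibration is good to about 2 mm. A picture is of the moment at which its call begins: read the wrist's pose just before it. camera_info takes no time and is no camera call; for the wrist camera it gives the pose at the moment of the call.
- close_job(): hands the job in, once; it reports no verdict.
The state is a dict: "time_s": time; "joints": joint angles; "dq": joint speeds; "effort": joint torques, N m; "tcp_pos": TCP position; "eef_rot": TCP orientation; "ft_force": force on the tool from outside, world axes, zero at the start; "ft_torque": the same for the moment, N m; "finger_gap": finger opening in m.
Only numpy, scipy, OpenCV 4.12 (cv2) and the standard library are available. Lean on these libraries where they do the work, as an engineer would, in place of code of your own. Each camera call takes 0.05 s, during which the arm holds its last target.

## Working session

There is one attempt and no reset: what is moved stays moved. The work goes in short steps, Python scripts to look and compute and a tool call to move; the robot and the scene stay as the last step left them, time stands still between calls to the robot, and variables do not carry over. Pictures are saved under pics/ and viewed, and the job is handed in when it is done.

Besides the shell and the picture viewer there is one more tool, called after "Request:" as name([rows], argument=value, ...), one row to a line, values as JSON. servo_tool: Moves the arm, as the interface text tells. Its arguments: {"type":"object","properties":{"plan":{"type":"array"},"newtons":{"type":"number"}},"required":["plan"]}

```bash
ls; mkdir -p pics; python3 - <<'E'
from bench import *
import cv2
s=get_state(); print(s)
for n in ["side","top","wrist"]:
    i=camera_info(n); print(n,i)
    cv2.imwrite(f"pics/{n}0.png",camera(n)[:,:,::-1])
E
```

```text
pics
{'time_s': 0.0, 'joints': array([-1.35306541e+00,  8.79677907e-02,  1.37230846e+00, -8.94535272e-06,
        1.68360353e+00, -1.03073942e-01]), 'dq': array([-0.00055531, -0.0003808 ,  0.00171292,  0.00096897, -0.00059316,
       -0.00105659]), 'effort': array([ 5.98348379e-04, -3.51869595e+01, -3.13270247e+01, -1.07487144e-04,
        1.08488998e-02, -1.29440701e-05]), 'tcp_pos': array([ 0.17341326, -0.52181798,  0.4035042 ]), 'eef_rot': array([-3.09901100e+00, -5.01394826e-01,  2.19627317e-04]), 'ft_force': array([-0.73760254,  0.60964961,  0.0460901 ]), 'ft_torque': array([ 0.02600788, -0.0044444 , -0.03304727]), 'finger_gap': 0.08535769741701252}
side {'K': array([[447.00857113,   0.        , 313.49738688],
       [  0.        , 447.00857113, 238.80946935],
       [  0.        ,   0.        ,   1.        ]]), 'rvec': array([ 1.02389757, -2.4492515 ,  0.99257662]), 'tvec': array([0.40663708, 0.30097604, 1.02557543])}
top {'K': array([[564.20555415,   0.        , 317.4222321 ],
       [  0.        , 564.20555415, 238.89253845],
       [  0.        ,   0.        ,   1.        ]]), 'rvec': array([ 2.04327356, -2.17650403,  0.22230474]), 'tvec': array([0.10667874, 0.50384127, 1.36607028])}
wrist {'K': array([[418.57357299,   0.        , 324.59031792],
       [  0.        , 418.57357299, 236.93695348],
       [  0.        ,   0.        ,   1.        ]]), 'rvec': array([-2.32771719,  1.67786184,  0.27403488]), 'tvec': array([-0.55043697, -0.0412642 ,  0.38156793])}
```

View pics/top0.png

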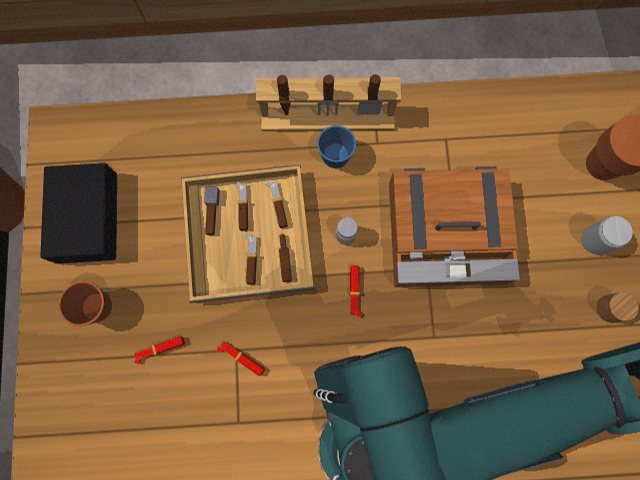

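View pics/side0.png

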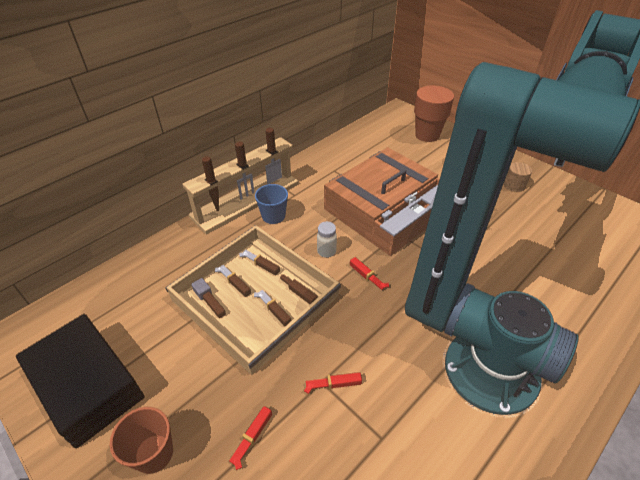

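View pics/wrist0.png

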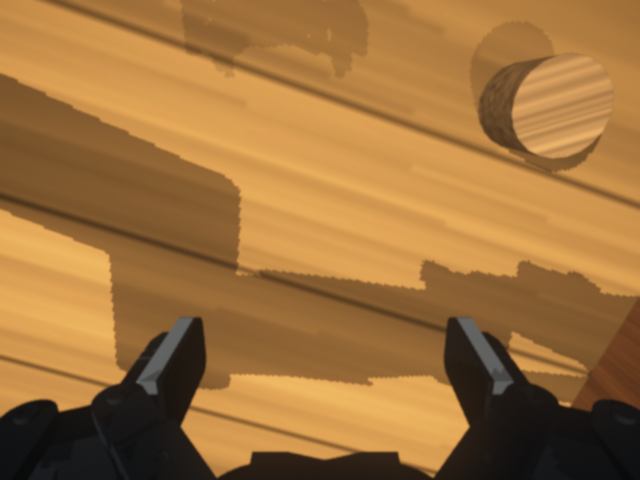

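```bash
cat > h.py <<'E'
from bench import *
import numpy as np, cv2
from scipy.spatial.transform import Rotation as Ro
def pix2w(info,uv,z):
    R=cv2.Rodrigues(np.array(info["rvec"]))[0];t=np.array(info["tvec"])
    d=R.T@np.linalg.inv(info["K"])@np.array([uv[0],uv[1],1.]);c=-R.T@t
    return c+d*(z-c[2])/d[2]
def w2pix(info,P):
    p,_=cv2.projectPoints(np.array(P,float).reshape(-1,3),np.array(info["rvec"]),np.array(info["tvec"]),info["K"],None)
    return p.reshape(-1,2)
def save(n,name,crop=None,sc=1):
    im=camera(n)[:,:,::-1]
    cv2.imwrite(f"pics/{name}_full.png",im)
    if crop: 
        x0,y0,x1,y1=crop; im=cv2.resize(im[y0:y1,x0:x1],None,fx=sc,fy=sc,interpolation=cv2.INTER_CUBIC)
    cv2.imwrite(f"pics/{name}.png",im)
def st():
    s=get_state();R=Ro.from_rotvec(s["eef_rot"]).as_matrix()
    print("t %.2f"%s["time_s"],"tcp",np.round(s["tcp_pos"],4),"yaw %.3f"%np.arctan2(R[1,0],R[0,0]),"z",np.round(R[:,2],3),"F",np.round(s["ft_force"],1),"gap %.4f"%s["finger_gap"],"q",np.round(s["joints"],2))
    return s,R
def delta(target,yaw=None):
    s,R=st(); d=np.array(target)-s["tcp_pos"]
    print("world d",np.round(d,4),"tool d now",np.round(R.T@d,4))
    if yaw is not None:
        y0=np.arctan2(R[1,0],R[0,0]); print("yaw change %.3f -> spin %.3f"%(yaw-y0,-(yaw-y0)))
        c,sn=np.cos(yaw),np.sin(yaw); Rn=np.array([[c,sn,0],[sn,-c,0],[0,0,-1]])
        print("tool d after spin",np.round(Rn.T@d,4))
E
python3 - <<'E'
import cv2
im=cv2.imread('pics/top0.png')
cv2.imwrite('pics/c1.png',cv2.resize(im[155:310,170:325],None,fx=3.8,fy=3.8,interpolation=cv2.INTER_CUBIC))
cv2.imwrite('pics/c2.png',cv2.resize(im[150:300,380:540],None,fx=4,fy=4,interpolation=cv2.INTER_CUBIC))
E
```

```text
(no output)
```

View pics/c1.png

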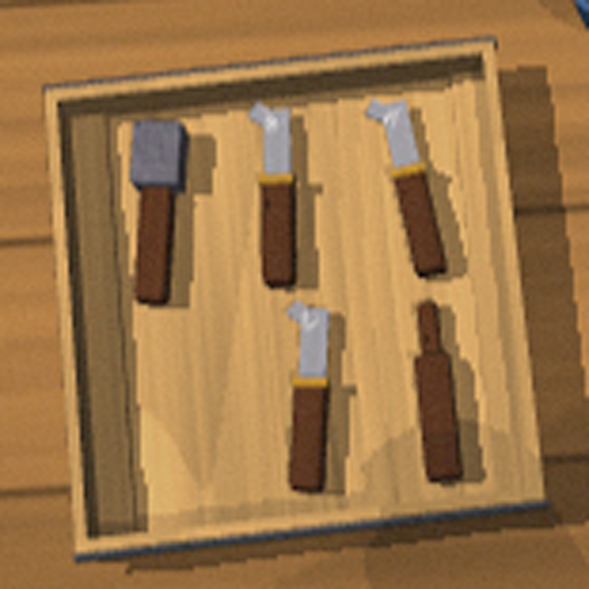

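View pics/c2.png

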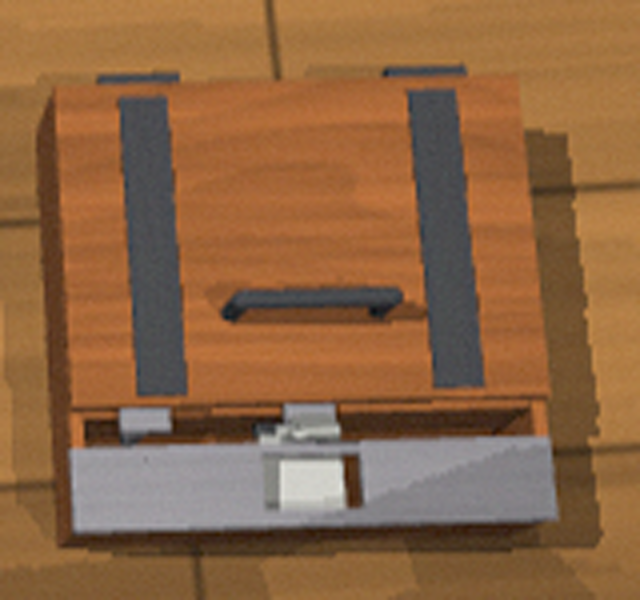

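```bash
cat > pose.py <<'E'
from h import *
from scipy.optimize import least_squares
I=camera_info("top")
def fit(loc,px,x0):
    loc=np.array(loc,float);px=np.array(px,float)
    def W(p):
        c,s=np.cos(p[2]),np.sin(p[2]);return np.c_[p[0]+c*loc[:,0]-s*loc[:,1],p[1]+s*loc[:,0]+c*loc[:,1],loc[:,2]]
    r=least_squares(lambda p:(w2pix(I,W(p))-px).ravel(),x0)
    return r.x,r.fun.reshape(-1,2)
E
python3 - <<'E'
from pose import *
D=.088;L=.098;hx=.139
# hinge x: front edge lid 201 from axis
c=lambda u,v:(380+u/4,150+v/4)
loc=[(-.139,.145,D),(-.139,-.145,D),(-.089,-.145,D),(-.089,.145,D),(-.139+.034/2+.008,0,D)][:4]
px=[c(72,532),c(557,520),c(548,436),c(70,452)]
p,f=fit(loc,px,[.5,-.2,0]);print("chest deck",p,np.round(f,1).tolist())
for w in [c(55,88),c(518,76),c(550,400),c(72,405)]: print("lid corner",np.round(pix2w(I,w,.098),4))
ph=p
def inchest(P): 
    d=P[:2]-ph[:2];cc,s=np.cos(ph[2]),np.sin(ph[2]);return np.round([cc*d[0]+s*d[1],-s*d[0]+cc*d[1]],4)
for w in [c(55,88),c(518,76),c(550,400),c(72,405)]: print("lid corner in chest",inchest(pix2w(I,w,.098)))
for n,w in dict(sl=(263,510),sr=(362,508),sr2=(362,455),sl2=(265,455)).items(): print("slot",n,inchest(pix2w(I,c(*w),.088)))
for w in [(232,298),(405,292)]: print("handle",inchest(pix2w(I,c(*w),.138)),pix2w(I,c(*w),.138))
k=lambda u,v:(170+u/3.8,155+v/3.8)
loc=[(-.158,.153,.056),(-.158,-.153,.056),(.158,-.153,.056),(.158,.153,.056)]
p,f=fit(loc,[k(78,555),k(545,503),k(495,40),k(46,88)],[.5,.25,0]);print("crate",p,np.round(f,1).tolist())
# knives: handle butt and collar centers at handle top z=.008+.024
for n,a,b in [("A",(278,285),(276,180)),("B",(430,272),(407,172)),("C",(307,488),(310,382)),("wedge",(445,480),(430,305)),("brush",(152,300),(159,125))]:
    A=pix2w(I,k(*a),.032);B=pix2w(I,k(*b),.032);print(n,np.round(A,3),np.round(B,3),"mid",np.round((A+B)/2,4),"len %.3f yaw %.3f"%(np.linalg.norm(B-A),np.arctan2(*(B-A)[1::-1])))
for n,uv,z in [("jar",(347,221),.095),("pot",(337,137),.09)]: print(n,pix2w(I,uv,z))
st()
E
```

```text
chest deck [ 0.51464154 -0.26332679 -0.03473877] [[0.6, 0.2], [-0.3, -0.2], [-0.2, 0.3], [-0.1, -0.3]]
lid corner [ 0.6583 -0.1258  0.098 ]
lid corner [ 0.6474 -0.4144  0.098 ]
lid corner [ 0.4418 -0.4063  0.098 ]
lid corner [ 0.4571 -0.1178  0.098 ]
lid corner in chest [0.1388 0.1425]
lid corner in chest [ 0.138  -0.1464]
lid corner in chest [-0.0678 -0.1454]
lid corner in chest [-0.0626  0.1434]
slot sl [-0.1284  0.0306]
slot sr [-0.1289 -0.0292]
slot sr2 [-0.0966 -0.0319]
slot sl2 [-0.0949  0.0268]
handle [-0.0083  0.0507] [ 0.50815493 -0.21233454  0.138     ]
handle [-0.0076 -0.0519] [ 0.50524426 -0.31496464  0.138     ]
crate [0.53907656 0.2517172  0.04849635] [[-0.5, -0.3], [0.4, -0.4], [0.1, 0.3], [0.1, 0.5]]
A [0.55  0.263 0.032] [0.623 0.262 0.032] mid [0.5863 0.2626 0.032 ] len 0.074 yaw -0.016
B [0.552 0.16  0.032] [0.623 0.172 0.032] mid [0.5875 0.1664 0.032 ] len 0.072 yaw 0.170
C [0.411 0.249 0.032] [0.482 0.244 0.032] mid [0.4461 0.2465 0.032 ] len 0.071 yaw -0.066
wedge [0.41  0.157 0.032] [0.529 0.161 0.032] mid [0.4696 0.1594 0.032 ] len 0.119 yaw 0.034
brush [0.545 0.348 0.032] [0.667 0.341 0.032] mid [0.606  0.3446 0.032 ] len 0.123 yaw -0.062
jar [ 5.40912686e-01 -3.30719146e-04  9.50000000e-02]
pot [0.76335393 0.00862288 0.09      ]
t 0.15 tcp [ 0.1734 -0.5219  0.4038] yaw 0.321 z [-0.     0.002 -1.   ] F [0.  0.5 1. ] gap 0.0851 q [-1.35  0.09  1.37 -0.    1.68 -0.1 ]
```

```bash
python3 - <<'E'
from h import *
delta([0.4016,-0.2594,0.28],-0.035)
i=camera_info("wrist");R=cv2.Rodrigues(i["rvec"])[0];print(-R.T@i["tvec"], R[2])
E
```

```text
t 0.15 tcp [ 0.1734 -0.5219  0.4038] yaw 0.321 z [-0.     0.002 -1.   ] F [0.  0.5 1. ] gap 0.0851 q [-1.35  0.09  1.37 -0.    1.68 -0.1 ]
world d [ 0.2282  0.2625 -0.1238] tool d now [ 0.2993 -0.1769  0.1241]
yaw change -0.356 -> spin 0.356
tool d after spin [ 0.2189 -0.2703  0.1238]
[ 0.25125616 -0.4972418   0.37422173] [-0.30007814 -0.09837056 -0.94882893]
```

Request:
servo_tool([
  {"spin": 0.178,"fingers": 1},
  {"spin": 0.178,"fingers": 1},
  {"x": 0.0365,"y": -0.045,"fingers": 1},
  {"x": 0.0365,"y": -0.045,"fingers": 1},
  {"x": 0.0365,"y": -0.045,"fingers": 1},
  {"x": 0.0365,"y": -0.045,"fingers": 1},
  {"x": 0.0365,"y": -0.045,"fingers": 1},
  {"x": 0.0365,"y": -0.045,"fingers": 1},
], newtons=40)

```text
$.plan[0]: bad value
```

Request:
servo_tool([
  {"z": 0.04},
  {"z": 0.04},
  {"z": 0.03},
  {},
])

```text
$.plan[0]: bad value
```

```bash
python3 - <<'E'
from h import *
delta([0.4016,-0.2594,0.28],-0.035)
save("wrist","w1"); save("top","t1",(380,150,540,300),4);save("side","s1",(280,60,480,260),3)
E
```

```text
t 0.15 tcp [ 0.1734 -0.5219  0.4038] yaw 0.321 z [-0.     0.002 -1.   ] F [0.  0.5 1. ] gap 0.0851 q [-1.35  0.09  1.37 -0.    1.68 -0.1 ]
world d [ 0.2282  0.2625 -0.1238] tool d now [ 0.2993 -0.1769  0.1241]
yaw change -0.356 -> spin 0.356
tool d after spin [ 0.2189 -0.2703  0.1238]
```

View pics/w1.png

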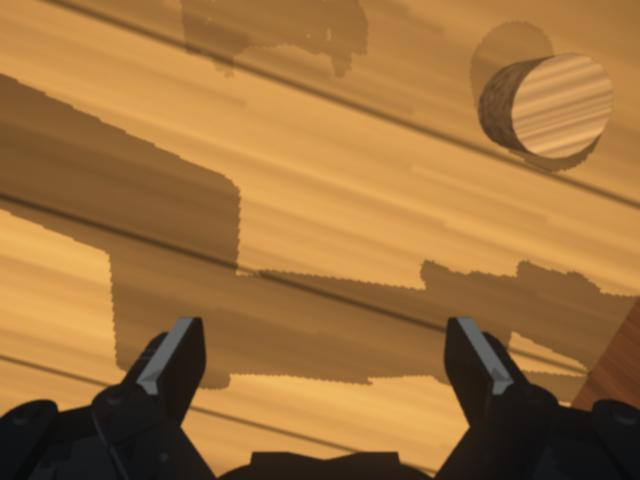

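View pics/s1.png

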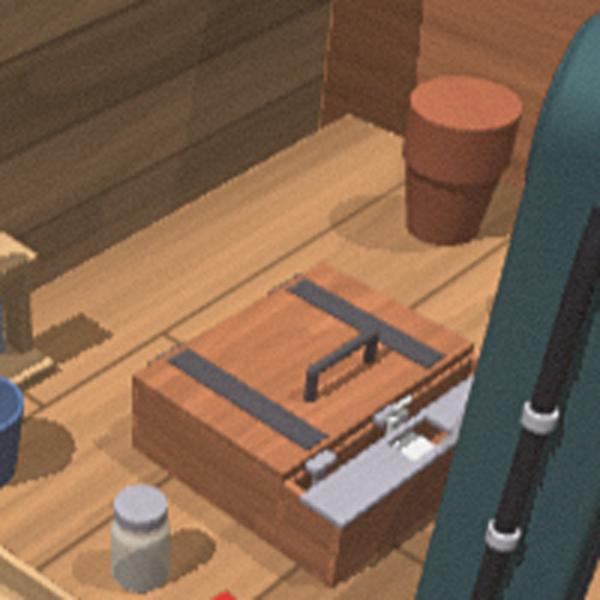

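The pictures are unchanged: the calls were refused, probably because every row needs all five fields. I'll send full rows.

Request:
servo_tool([
  {"x": 0,"y": 0,"z": 0,"spin": 0.178,"fingers": 1},
  {"x": 0,"y": 0,"z": 0,"spin": 0.178,"fingers": 1},
  {"x": 0.0365,"y": -0.045,"z": 0,"spin": 0,"fingers": 1},
  {"x": 0.0365,"y": -0.045,"z": 0,"spin": 0,"fingers": 1},
  {"x": 0.0365,"y": -0.045,"z": 0,"spin": 0,"fingers": 1},
  {"x": 0.0365,"y": -0.045,"z": 0,"spin": 0,"fingers": 1},
  {"x": 0.0365,"y": -0.045,"z": 0,"spin": 0,"fingers": 1},
  {"x": 0.0365,"y": -0.045,"z": 0,"spin": 0,"fingers": 1},
], newtons=40)

```text
time_s: 1.3
tcp_pos: [0.4027, -0.2582, 0.4049]
eef_rot: [3.14, -0.056, 0.001]
ft_force: [0.4, -0.9, -0.6]
finger_gap: 0.0001
```

Request:
servo_tool([
  {"x": 0,"y": 0,"z": 0.04,"spin": 0,"fingers": 1},
  {"x": 0,"y": 0,"z": 0.04,"spin": 0,"fingers": 1},
  {"x": 0,"y": 0,"z": 0.04,"spin": 0,"fingers": 1},
  {"x": 0,"y": 0,"z": 0,"spin": 0,"fingers": 1},
])

```text
time_s: 1.8
tcp_pos: [0.4007, -0.2588, 0.2812]
eef_rot: [-3.136, 0.055, 0.01]
ft_force: [-1.1, 0.0, -0.1]
finger_gap: 0.0001
```

```bash
python3 - <<'E'
from h import *
delta([0.4016,-0.2594,0.255],-0.035)
save("wrist","w1"); save("top","t1",(380,150,540,300),4);save("side","s1",(280,60,480,260),3)
E
```

```text
t 1.80 tcp [ 0.4007 -0.2588  0.2812] yaw -0.035 z [-0.007  0.005 -1.   ] F [-1.1  0.  -0.1] gap 0.0001 q [-0.69 -0.01  1.72 -0.    1.44  0.91]
world d [ 0.0009 -0.0006 -0.0262] tool d now [0.0011 0.0007 0.0262]
yaw change -0.000 -> spin 0.000
tool d after spin [0.0009 0.0005 0.0262]
```

View pics/w1.png

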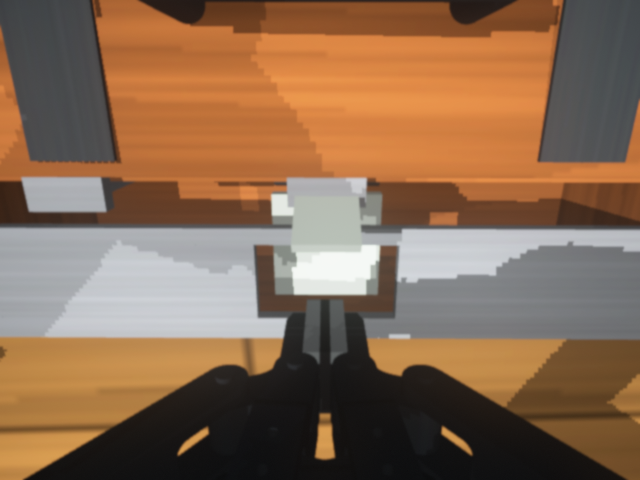

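View pics/s1.png

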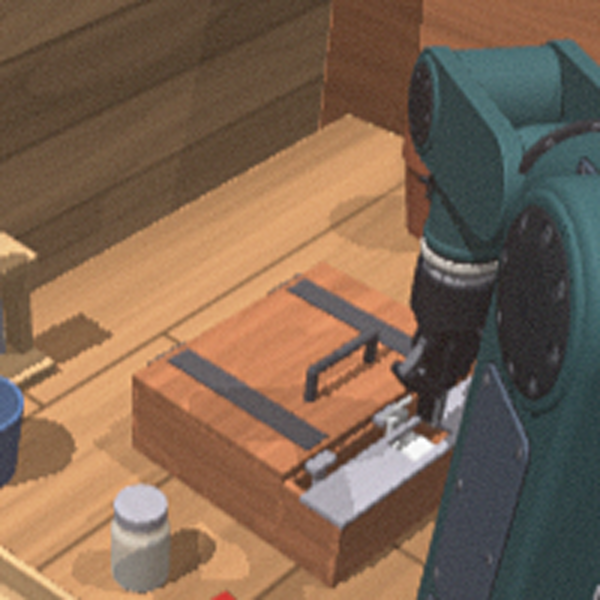

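View pics/t1_full.png

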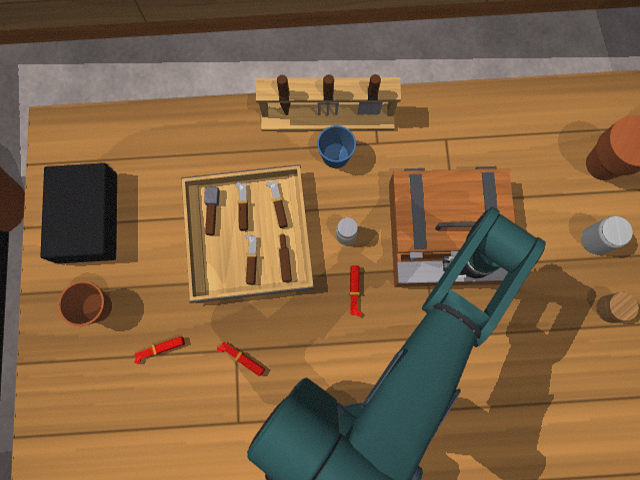

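```bash
python3 - <<'E'
from h import *
i=camera_info("wrist")
P=[pix2w(i,u,.088) for u in [(256,245),(398,245),(396,317),(259,317)]]
print(np.round(P,4),np.mean(P,0)); s,R=st(); print("tip",s["tcp_pos"]+R@[0,0,.173])
print("tip px",w2pix(i,[s["tcp_pos"]+R@[0,0,.173]]))
E
```

```text
[[ 0.4259 -0.2333  0.088 ]
 [ 0.4237 -0.2942  0.088 ]
 [ 0.389  -0.2939  0.088 ]
 [ 0.3912 -0.2317  0.088 ]] [ 0.40743502 -0.26325732  0.088     ]
t 1.95 tcp [ 0.4023 -0.2603  0.2868] yaw -0.035 z [ 0.003 -0.002 -1.   ] F [-0.2 -0.3  0.4] gap 0.0003 q [-0.69 -0.02  1.72 -0.    1.44  0.91]
tip [ 0.40276227 -0.26070859  0.11380081]
tip px [[321.6589117  321.03585325]]
```

```bash
python3 - <<'E'
from h import *
s,R=st(); i=camera_info("wrist"); save("wrist","w2",(220,170,430,380),3)
print(i); st()
E
```

```text
t 1.95 tcp [ 0.4023 -0.2603  0.2868] yaw -0.035 z [ 0.003 -0.002 -1.   ] F [-0.2 -0.3  0.4] gap 0.0003 q [-0.69 -0.02  1.72 -0.    1.44  0.91]
{'K': array([[418.57357299,   0.        , 324.59031792],
       [  0.        , 418.57357299, 236.93695348],
       [  0.        ,   0.        ,   1.        ]]), 'rvec': array([-2.01428214,  2.0863289 ,  0.33293312]), 'tvec': array([-0.2479418 ,  0.38792738,  0.39849426])}
t 2.00 tcp [ 0.4024 -0.2605  0.2872] yaw -0.035 z [ 0.003 -0.003 -1.   ] F [-0.2 -0.3  0. ] gap -0.0000 q [-0.69 -0.02  1.71 -0.    1.44  0.91]
```

View pics/w2.png

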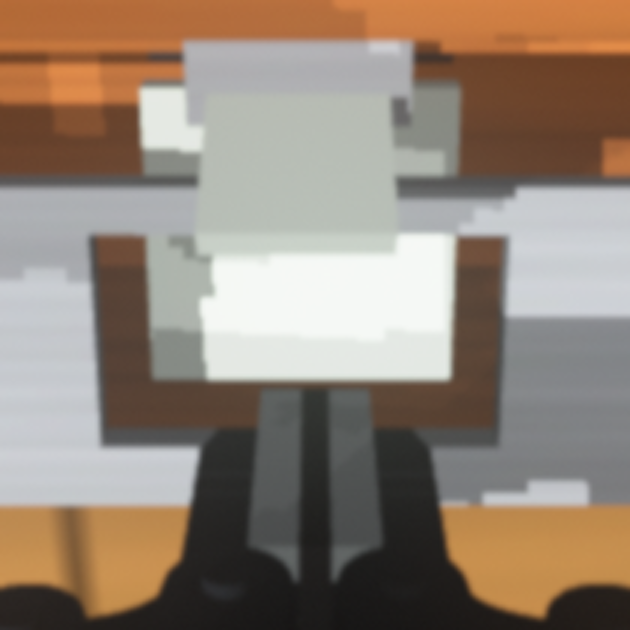

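```bash
python3 - <<'E'
from h import *
s,R=st();i=camera_info("wrist")
P=[pix2w(i,(220+a/3,170+b/3),.088) for a,b in [(92,235),(508,235),(498,445),(103,445)]]
print(np.round(P,4),np.mean(P,0));print("tip",s["tcp_pos"]+R@[0,0,.173],"px",(w2pix(i,[s["tcp_pos"]+R@[0,0,.173]])-[220,170])*3)
E
```

```text
t 2.00 tcp [ 0.4024 -0.2605  0.2872] yaw -0.035 z [ 0.003 -0.003 -1.   ] F [-0.2 -0.3  0. ] gap -0.0000 q [-0.69 -0.02  1.71 -0.    1.44  0.91]
[[ 0.4245 -0.231   0.088 ]
 [ 0.4224 -0.2908  0.088 ]
 [ 0.3884 -0.2897  0.088 ]
 [ 0.3906 -0.2296  0.088 ]] [ 0.40650458 -0.26027428  0.088     ]
tip [ 0.40300232 -0.26096393  0.11424531] px [[305.27047473 453.09470151]]
```

Request:
servo_tool([
  {"x": 0.002,"y": 0,"z": 0.008,"spin": 0,"fingers": 1},
  {"x": 0,"y": 0,"z": 0.006,"spin": 0,"fingers": 1},
  {"x": 0,"y": 0,"z": 0.004,"spin": 0,"fingers": 1},
  {"x": 0,"y": 0,"z": 0,"spin": 0,"fingers": 1},
  {"x": 0,"y": 0,"z": 0,"spin": 0,"fingers": 1},
])

```text
time_s: 2.62
tcp_pos: [0.4038, -0.2599, 0.2668]
eef_rot: [3.141, -0.055, 0.0]
ft_force: [-0.3, -0.0, -0.7]
finger_gap: -0.0001
```

```bash
python3 - <<'E'
from h import *
s,R=st(); i=camera_info("wrist"); save("wrist","w3",(220,170,430,380),3)
P=[pix2w(i,(220+a/3,170+b/3),.088) for a,b in [(92,235),(508,235),(498,445),(103,445)]]
E
```

```text
t 2.62 tcp [ 0.4038 -0.2599  0.2668] yaw -0.035 z [ 0. -0. -1.] F [-0.3 -0.  -0.7] gap -0.0001 q [-0.69  0.    1.74 -0.    1.4   0.92]
```

View pics/w3.png

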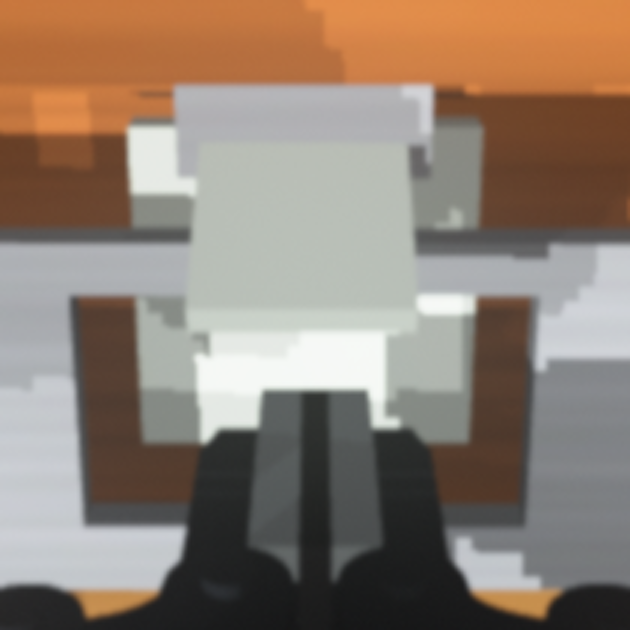

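```bash
python3 - <<'E'
from h import *
s,R=st(); i=camera_info("wrist")
f=lambda a,b,z:np.round(pix2w(i,(220+a/3,170+b/3),z),4)
print("nose",f(300,310,.118),f(300,330,.110)); print("slot",f(300,295,.088),f(300,522,.088),"finger front",f(315,390,s["tcp_pos"][2]-.173))
E
```

```text
t 2.67 tcp [ 0.4038 -0.2599  0.2669] yaw -0.035 z [ 0. -0. -1.] F [ 0.5 -1.1 -0.3] gap -0.0001 q [-0.69  0.    1.74 -0.    1.4   0.92]
nose [ 0.4343 -0.2607  0.118 ] [ 0.4285 -0.2604  0.11  ]
slot [ 0.4235 -0.26    0.088 ] [ 0.3899 -0.2587  0.088 ] finger front [ 0.4129 -0.2616  0.0939]
```

Request:
servo_tool([
  {"x": 0.0035,"y": 0,"z": 0.0,"spin": 0,"fingers": 1},
  {"x": 0,"y": 0,"z": 0.008,"spin": 0,"fingers": 1},
  {"x": 0,"y": 0,"z": 0.008,"spin": 0,"fingers": 1},
  {"x": 0,"y": 0,"z": 0.006,"spin": 0,"fingers": 1},
  {"x": 0,"y": 0,"z": 0,"spin": 0,"fingers": 1},
])

```text
time_s: 3.3
tcp_pos: [0.407, -0.2598, 0.2437]
eef_rot: [-3.14, 0.055, 0.002]
ft_force: [0.2, -1.4, 0.1]
finger_gap: -0.0002
```

```bash
python3 - <<'E'
from h import *
s,R=st(); i=camera_info("wrist"); save("wrist","w4",(220,170,430,380),3)
E
```

```text
t 3.30 tcp [ 0.407  -0.2598  0.2437] yaw -0.035 z [-0.002  0.001 -1.   ] F [ 0.2 -1.4  0.1] gap -0.0002 q [-0.69  0.03  1.76 -0.    1.35  0.92]
```

View pics/w4.png

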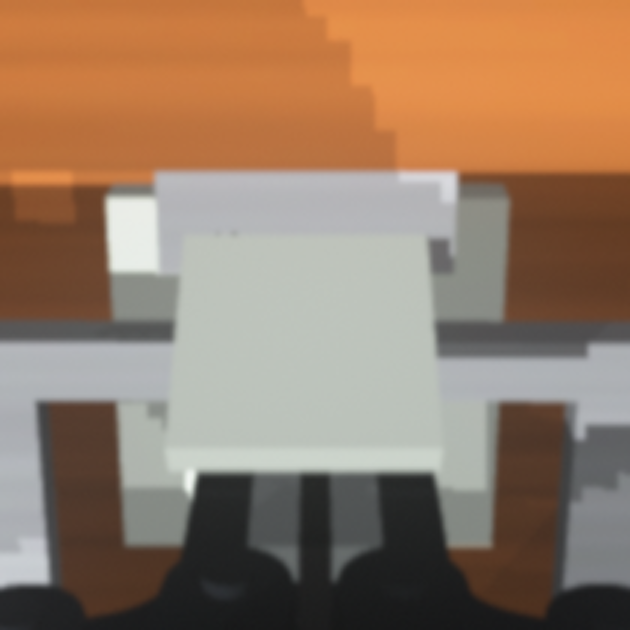

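Request:
servo_tool([
  {"x": 0,"y": 0,"z": 0.006,"spin": 0,"fingers": 1},
  {"x": 0,"y": 0,"z": 0.005,"spin": 0,"fingers": 1},
  {"x": 0,"y": 0,"z": 0.004,"spin": 0,"fingers": 1},
  {"x": 0,"y": 0,"z": 0,"spin": 0,"fingers": 1},
])

```text
time_s: 3.85
tcp_pos: [0.4064, -0.2603, 0.2319]
eef_rot: [3.14, -0.055, -0.005]
ft_force: [-9.5, 2.2, 14.3]
finger_gap: 0.0002
```

Request:
servo_tool([
  {"x": 0,"y": 0,"z": 0.003,"spin": 0,"fingers": 1},
  {"x": 0,"y": 0,"z": 0.002,"spin": 0,"fingers": 1},
  {"x": 0,"y": 0,"z": 0,"spin": 0,"fingers": 1},
])

```text
time_s: 4.22
tcp_pos: [0.4063, -0.2604, 0.2312]
eef_rot: [3.139, -0.055, -0.005]
ft_force: [-19.6, 7.7, 35.0]
finger_gap: -0.0001
```

```bash
python3 - <<'E'
from h import *
s,R=st(); i=camera_info("wrist"); save("wrist","w5");save("side","s5",(280,60,480,260),3)
E
```

```text
t 4.22 tcp [ 0.4063 -0.2604  0.2312] yaw -0.035 z [-0.003 -0.002 -1.   ] F [-19.6   7.7  35. ] gap -0.0001 q [-0.69  0.04  1.77 -0.    1.33  0.92]
```

View pics/w5.png

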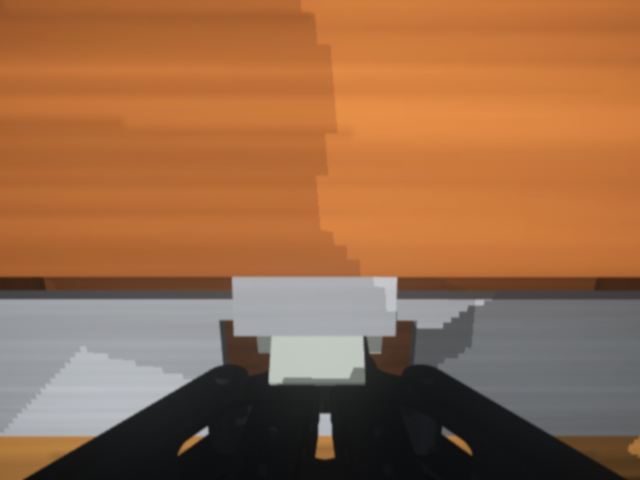

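View pics/s5.png

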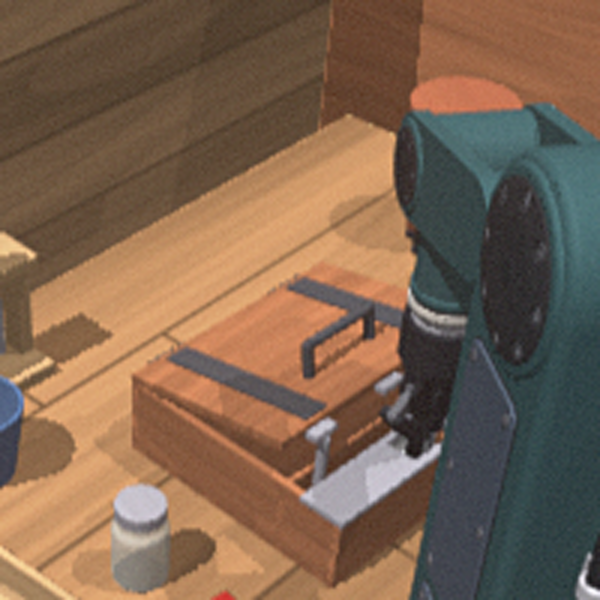

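The lid has popped, and the force has risen to 35 N, so I'm backing straight out.

Request:
servo_tool([
  {"x": -0.001,"y": 0,"z": -0.006,"spin": 0,"fingers": 1},
  {"x": 0,"y": 0,"z": -0.01,"spin": 0,"fingers": 1},
  {"x": 0,"y": 0,"z": -0.015,"spin": 0,"fingers": 1},
  {"x": 0,"y": 0,"z": -0.02,"spin": 0,"fingers": 1},
  {"x": -0.01,"y": 0,"z": -0.04,"spin": 0,"fingers": 1},
  {"x": -0.01,"y": 0,"z": -0.04,"spin": 0,"fingers": 1},
  {"x": 0,"y": 0,"z": 0,"spin": 0,"fingers": 1},
])

```text
time_s: 5.2
tcp_pos: [0.3866, -0.2598, 0.36]
eef_rot: [3.136, -0.056, 0.009]
ft_force: [-0.2, -0.8, 0.5]
finger_gap: 0.0
```

```bash
python3 - <<'E'
from h import *
s,R=st(); save("wrist","w6");save("side","s6",(280,60,480,260),3);save("top","t6")
E
```

```text
t 5.20 tcp [ 0.3866 -0.2598  0.36  ] yaw -0.036 z [ 0.006 -0.005 -1.   ] F [-0.2 -0.8  0.5] gap 0.0000 q [-0.71 -0.09  1.64 -0.    1.59  0.89]
```

View pics/s6.png

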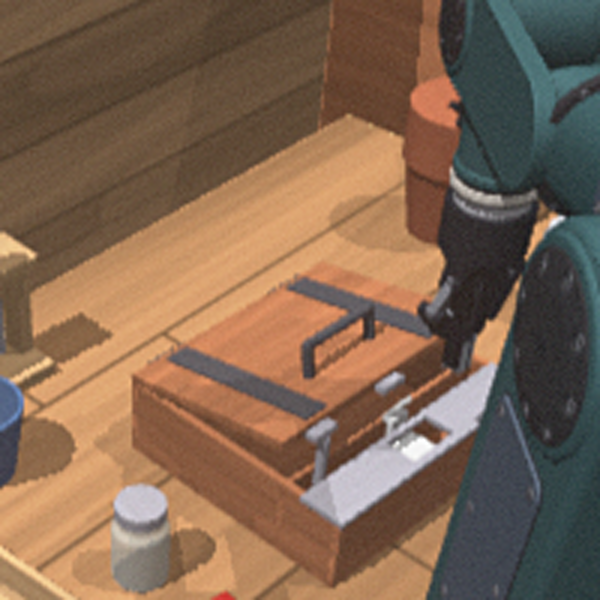

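View pics/w6.png

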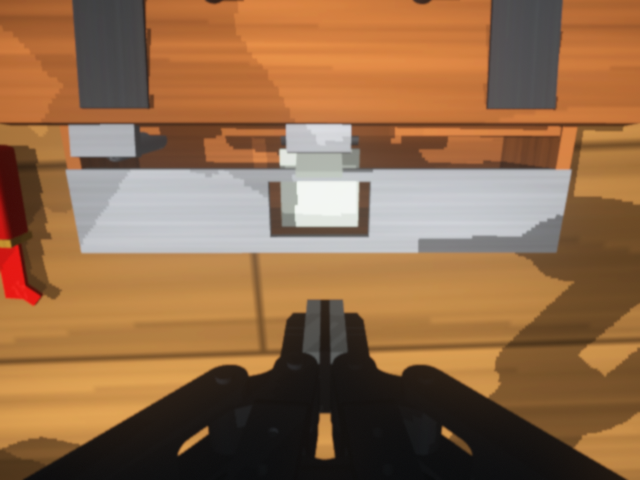

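```bash
python3 - <<'E'
import cv2
im=cv2.imread('pics/t6.png')
cv2.imwrite('pics/c6.png',cv2.resize(im[150:300,380:540],None,fx=4,fy=4,interpolation=cv2.INTER_CUBIC))
E
```

```text
(no output)
```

View pics/c6.png

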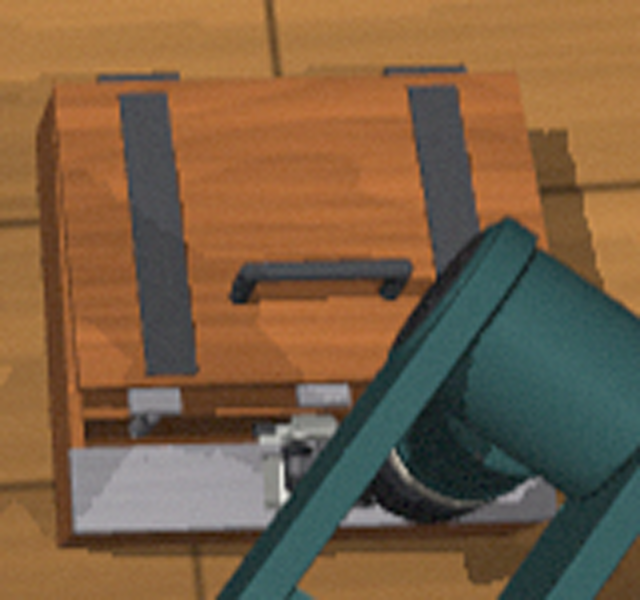

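```bash
python3 - <<'E'
from h import *
I=camera_info("top")
H=pix2w(I,(380+327/4,150+269/4),.1586);print(H)
yaw=np.pi/2-.035
delta([H[0]+.002,H[1],.40],yaw)
E
```

```text
[ 0.5173194  -0.26489852  0.1586    ]
t 5.35 tcp [ 0.3862 -0.2591  0.3546] yaw -0.035 z [-0.002  0.001 -1.   ] F [-0.5  0.8 -0.3] gap -0.0000 q [-0.71 -0.09  1.64 -0.    1.59  0.89]
world d [ 0.1331 -0.0058  0.0454] tool d now [ 0.1332  0.0011 -0.0456]
yaw change 1.571 -> spin -1.571
tool d after spin [-0.0011  0.1332 -0.0454]
```

Request:
servo_tool([
  {"x": 0,"y": 0,"z": -0.045,"spin": 0,"fingers": 0.4},
  {"x": 0,"y": 0,"z": 0,"spin": -0.1745,"fingers": 0.4},
  {"x": 0,"y": 0,"z": 0,"spin": -0.1745,"fingers": 0.4},
  {"x": 0,"y": 0,"z": 0,"spin": -0.1745,"fingers": 0.4},
  {"x": 0,"y": 0,"z": 0,"spin": -0.1745,"fingers": 0.4},
  {"x": 0,"y": 0,"z": 0,"spin": -0.1745,"fingers": 0.4},
  {"x": 0,"y": 0,"z": 0,"spin": -0.1745,"fingers": 0.4},
  {"x": 0,"y": 0,"z": 0,"spin": -0.1745,"fingers": 0.4},
])

```text
time_s: 6.35
tcp_pos: [0.3864, -0.2592, 0.3984]
eef_rot: [-2.596, -1.761, 0.002]
ft_force: [-0.3, 0.0, 0.2]
finger_gap: 0.0513
```

Request:
servo_tool([
  {"x": 0,"y": 0,"z": 0,"spin": -0.1745,"fingers": 0.4},
  {"x": 0,"y": 0,"z": 0,"spin": -0.1745,"fingers": 0.4},
  {"x": 0,"y": 0.033,"z": 0,"spin": 0,"fingers": 0.4},
  {"x": 0,"y": 0.033,"z": 0,"spin": 0,"fingers": 0.4},
  {"x": 0,"y": 0.033,"z": 0,"spin": 0,"fingers": 0.4},
  {"x": 0,"y": 0.033,"z": 0,"spin": 0,"fingers": 0.4},
  {"x": 0,"y": 0,"z": 0,"spin": 0,"fingers": 0.4},
  {"x": 0,"y": 0,"z": 0,"spin": 0,"fingers": 0.4},
])

```text
time_s: 7.35
tcp_pos: [0.5181, -0.2639, 0.3988]
eef_rot: [-2.258, -2.179, 0.002]
ft_force: [-0.5, -0.4, 0.3]
finger_gap: 0.0512
```

```bash
python3 - <<'E'
from h import *
delta([.5185,-.2645,.315],np.pi/2-.035)
i=camera_info("wrist");save("wrist","w7")
s,R=st();print(w2pix(i,[[.5175,-.2645,.1586],s["tcp_pos"]+R@[0,0,.165]]))
E
```

```text
t 7.35 tcp [ 0.5181 -0.2639  0.3988] yaw 1.536 z [-0.003  0.002 -1.   ] F [-0.5 -0.4  0.3] gap 0.0512 q [-0.57  0.16  1.3  -0.    1.68 -0.53]
world d [ 0.0004 -0.0006 -0.0838] tool d now [-0.0008  0.0007  0.0838]
yaw change 0.000 -> spin -0.000
tool d after spin [-0.0006  0.0004  0.0838]
t 7.40 tcp [ 0.5178 -0.2639  0.3995] yaw 1.535 z [-0.002  0.001 -1.   ] F [-0.1 -0.4  0.2] gap 0.0509 q [-0.57  0.16  1.3  -0.    1.68 -0.53]
[[323.4778777  256.41082177]
 [321.94842316 328.8755258 ]]
```

View pics/w7.png

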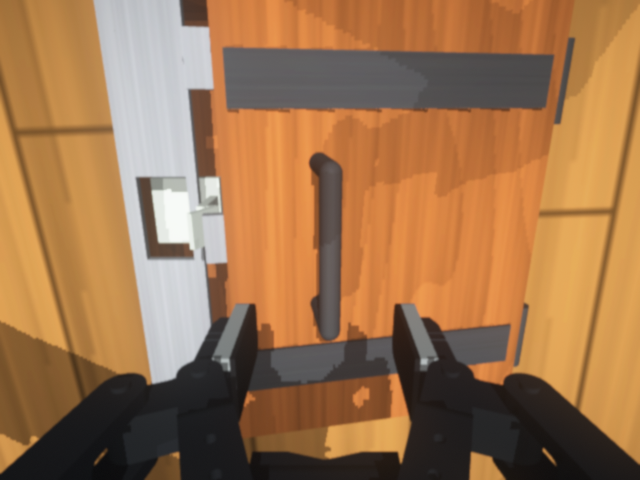

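Request:
servo_tool([
  {"x": 0,"y": 0.003,"z": 0.03,"spin": 0,"fingers": 0.4},
  {"x": 0,"y": 0,"z": 0.03,"spin": 0,"fingers": 0.4},
  {"x": 0,"y": 0,"z": 0.022,"spin": 0,"fingers": 0.4},
  {"x": 0,"y": 0,"z": 0,"spin": 0,"fingers": 0.4},
])

```text
time_s: 7.9
tcp_pos: [0.5199, -0.2638, 0.3164]
eef_rot: [-2.258, -2.177, 0.002]
ft_force: [0.3, 0.3, -0.4]
finger_gap: 0.0515
```

```bash
python3 - <<'E'
from h import *
st();save("wrist","w8");save("side","s8",(280,60,480,260),3)
E
```

```text
t 7.90 tcp [ 0.5199 -0.2638  0.3164] yaw 1.535 z [-0.004  0.003 -1.   ] F [ 0.3  0.3 -0.4] gap 0.0515 q [-0.57  0.19  1.43 -0.    1.53 -0.53]
```

View pics/w8.png

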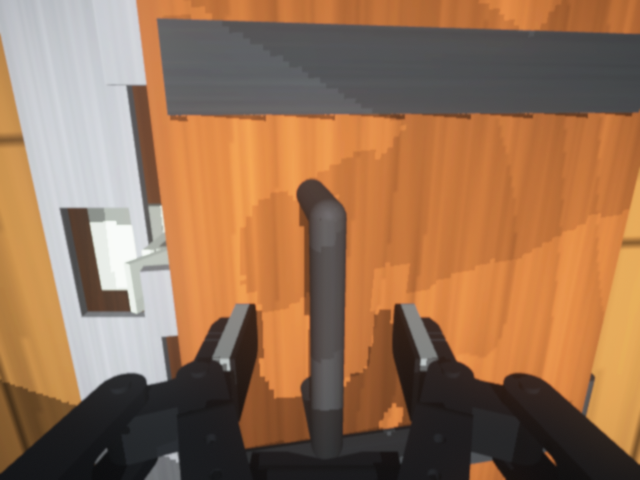

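View pics/s8.png

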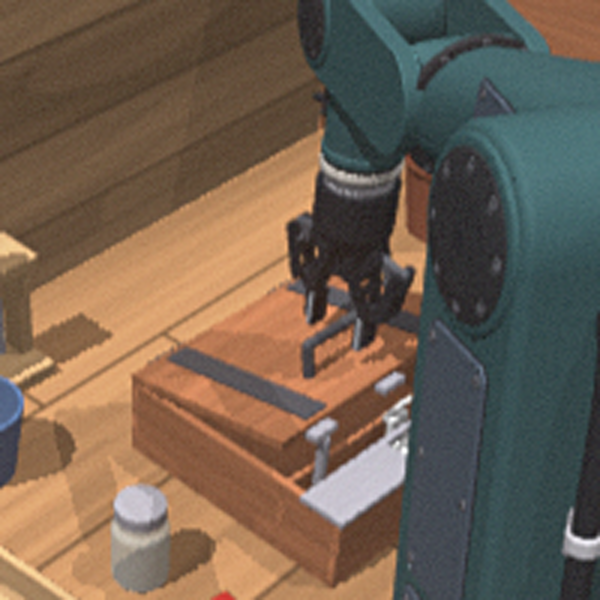

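Request:
servo_tool([
  {"x": 0,"y": 0,"z": 0,"spin": 0,"fingers": 1},
  {"x": 0,"y": 0,"z": 0,"spin": 0,"fingers": 1},
  {"x": 0,"y": 0,"z": 0,"spin": 0,"fingers": 1},
  {"x": 0,"y": 0,"z": 0,"spin": 0,"fingers": 1},
], newtons=30)

```text
time_s: 8.5
tcp_pos: [0.5204, -0.2642, 0.32]
eef_rot: [-2.26, -2.18, 0.004]
ft_force: [-5.2, 0.7, 4.5]
finger_gap: 0.0109
```

```bash
python3 - <<'E'
from h import *
s,R=st()
# arc plan from theta0 .19
rot=lambda t:np.array([-.145*np.cos(t)+.044*np.sin(t), .044*np.cos(t)+.145*np.sin(t)])
T=np.linspace(.19,1.3,13);P=np.array([rot(t) for t in T]);print(np.c_[T,P,np.vstack([[0,0],np.diff(P,axis=0)])].round(4))
print("end tcp",s["tcp_pos"]+[P[-1,0]-P[0,0],0,P[-1,1]-P[0,1]])
E
```

```text
t 8.50 tcp [ 0.5204 -0.2642  0.32  ] yaw 1.535 z [-0.002 -0.001 -1.   ] F [-5.2  0.7  4.5] gap 0.0109 q [-0.57  0.19  1.42 -0.    1.53 -0.53]
[[ 1.9000e-01 -1.3410e-01  7.0600e-02  0.0000e+00  0.0000e+00]
 [ 2.8250e-01 -1.2700e-01  8.2700e-02  7.1000e-03  1.2100e-02]
 [ 3.7500e-01 -1.1880e-01  9.4100e-02  8.2000e-03  1.1400e-02]
 [ 4.6750e-01 -1.0960e-01  1.0460e-01  9.2000e-03  1.0600e-02]
 [ 5.6000e-01 -9.9500e-02  1.1430e-01  1.0100e-02  9.7000e-03]
 [ 6.5250e-01 -8.8500e-02  1.2300e-01  1.1000e-02  8.7000e-03]
 [ 7.4500e-01 -7.6800e-02  1.3060e-01  1.1700e-02  7.6000e-03]
 [ 8.3750e-01 -6.4400e-02  1.3720e-01  1.2400e-02  6.5000e-03]
 [ 9.3000e-01 -5.1400e-02  1.4250e-01  1.2900e-02  5.4000e-03]
 [ 1.0225e+00 -3.8000e-02  1.4670e-01  1.3400e-02  4.1000e-03]
 [ 1.1150e+00 -2.4300e-02  1.4960e-01  1.3700e-02  2.9000e-03]
 [ 1.2075e+00 -1.0400e-02  1.5120e-01  1.3900e-02  1.6000e-03]
 [ 1.3000e+00  3.6000e-03  1.5150e-01  1.4000e-02  3.0000e-04]]
end tcp [ 0.65805333 -0.2642454   0.40092969]
```

Request:
servo_tool([
  {"x": 0,"y": 0.007,"z": -0.012,"spin": 0,"fingers": 1},
  {"x": 0,"y": 0.008,"z": -0.0115,"spin": 0,"fingers": 1},
  {"x": 0,"y": 0.009,"z": -0.0105,"spin": 0,"fingers": 1},
  {"x": 0,"y": 0.01,"z": -0.0095,"spin": 0,"fingers": 1},
  {"x": 0,"y": 0.011,"z": -0.0085,"spin": 0,"fingers": 1},
  {"x": 0,"y": 0.0115,"z": -0.0075,"spin": 0,"fingers": 1},
  {"x": 0,"y": 0,"z": 0,"spin": 0,"fingers": 1},
])

```text
time_s: 9.38
tcp_pos: [0.5767, -0.2662, 0.3824]
eef_rot: [2.261, 2.18, -0.004]
ft_force: [-8.7, 2.0, 11.0]
finger_gap: 0.0108
```

```bash
python3 - <<'E'
from h import *
st();save("wrist","w9");save("side","s9",(280,60,480,260),3)
E
```

```text
t 9.38 tcp [ 0.5767 -0.2662  0.3824] yaw 1.535 z [-0.001 -0.002 -1.   ] F [-8.7  2.  11. ] gap 0.0108 q [-0.52  0.28  1.19 -0.    1.67 -0.49]
```

View pics/s9.png

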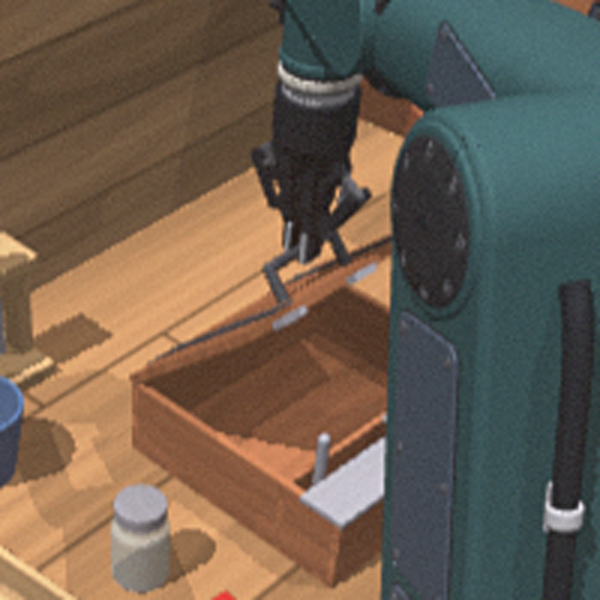

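Request:
servo_tool([
  {"x": 0,"y": 0.0115,"z": -0.008,"spin": 0,"fingers": 1},
  {"x": 0,"y": 0.0125,"z": -0.0065,"spin": 0,"fingers": 1},
  {"x": 0,"y": 0.013,"z": -0.005,"spin": 0,"fingers": 1},
  {"x": 0,"y": 0.0135,"z": -0.004,"spin": 0,"fingers": 1},
  {"x": 0,"y": 0.0135,"z": -0.003,"spin": 0,"fingers": 1},
  {"x": 0,"y": 0,"z": 0,"spin": 0,"fingers": 1},
])

```text
time_s: 10.22
tcp_pos: [0.642, -0.2686, 0.4061]
eef_rot: [2.259, 2.18, 0.0]
ft_force: [0.4, -0.8, 4.0]
finger_gap: 0.0104
```

```bash
python3 - <<'E'
from h import *
st();save("side","s10",(280,60,480,260),3)
E
```

```text
t 10.22 tcp [ 0.642  -0.2686  0.4061] yaw 1.535 z [ 0.002 -0.002 -1.   ] F [ 0.4 -0.8  4. ] gap 0.0104 q [-0.48  0.42  0.96 -0.    1.76 -0.44]
```

View pics/s10.png

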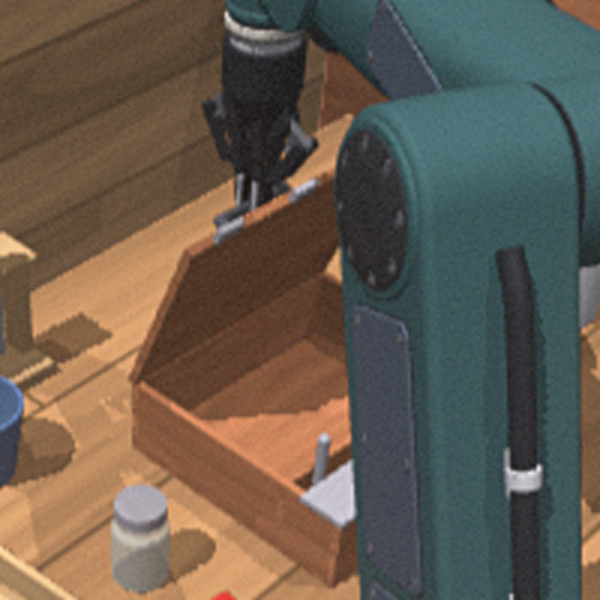

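Request:
servo_tool([
  {"x": 0,"y": 0.014,"z": -0.001,"spin": 0,"fingers": 1},
  {"x": 0,"y": 0.014,"z": 0.0005,"spin": 0,"fingers": 1},
  {"x": 0,"y": 0,"z": 0,"spin": 0,"fingers": 1},
  {"x": 0,"y": 0,"z": 0,"spin": 0,"fingers": 1},
])

```text
time_s: 10.78
tcp_pos: [0.6697, -0.2696, 0.4065]
eef_rot: [2.258, 2.179, 0.002]
ft_force: [2.1, -1.7, 3.6]
finger_gap: 0.0104
```

```bash
python3 - <<'E'
from h import *
st();save("side","s11",(280,60,480,260),3);save("wrist","w11");save("top","t11")
E
```

```text
t 10.78 tcp [ 0.6697 -0.2696  0.4065] yaw 1.535 z [ 0.004 -0.002 -1.   ] F [ 2.1 -1.7  3.6] gap 0.0104 q [-0.46  0.48  0.87 -0.    1.78 -0.43]
```

View pics/s11.png

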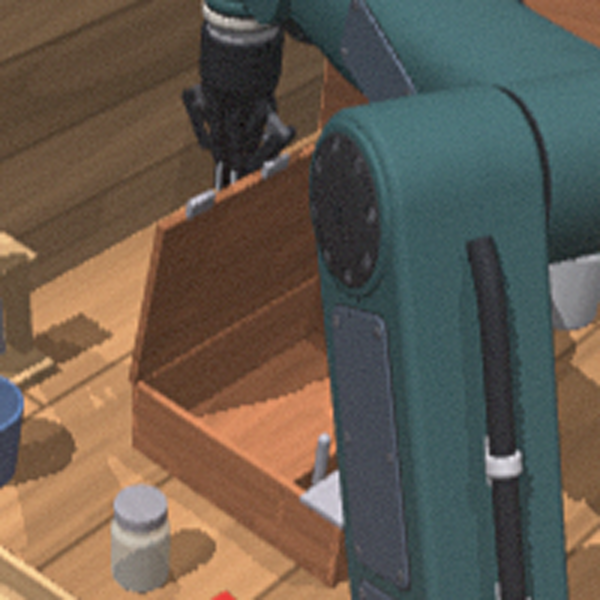

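View pics/w11.png

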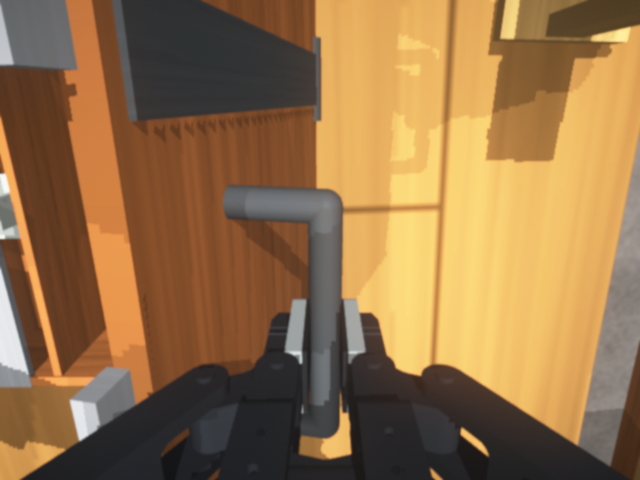

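View pics/t11.png

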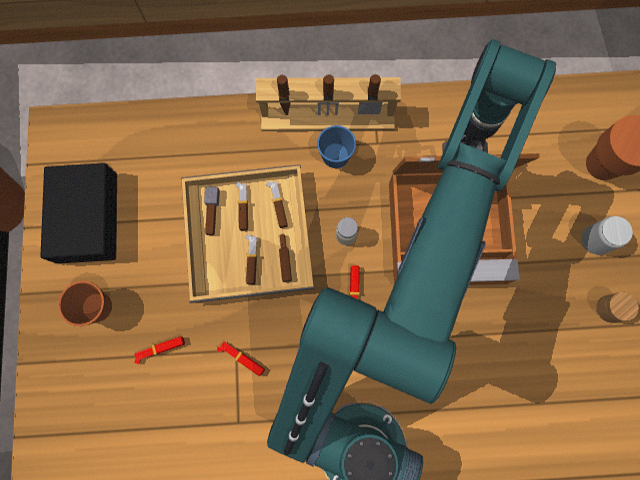

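Request:
servo_tool([
  {"x": 0,"y": 0,"z": 0,"spin": 0,"fingers": 0.78},
  {"x": 0,"y": 0,"z": 0,"spin": 0,"fingers": 0.78},
  {"x": 0,"y": 0,"z": -0.01,"spin": 0,"fingers": 0.78},
  {"x": 0,"y": 0,"z": -0.015,"spin": 0,"fingers": 0.78},
  {"x": 0,"y": 0,"z": -0.02,"spin": 0,"fingers": 0.78},
  {"x": 0,"y": 0,"z": -0.03,"spin": 0,"fingers": 0.78},
  {"x": 0,"y": 0,"z": -0.03,"spin": 0,"fingers": 0.78},
  {"x": 0,"y": 0,"z": 0,"spin": 0,"fingers": 0.78},
])

```text
time_s: 11.92
tcp_pos: [0.6689, -0.2689, 0.5154]
eef_rot: [2.255, 2.176, 0.005]
ft_force: [-0.4, -0.7, -0.0]
finger_gap: 0.0188
```

```bash
python3 - <<'E'
from h import *
st();save("side","s12",(280,60,480,260),3)
E
```

```text
t 11.93 tcp [ 0.6689 -0.2689  0.5154] yaw 1.535 z [ 0.008 -0.004 -1.   ] F [-0.4 -0.7 -0. ] gap 0.0188 q [-0.46  0.52  0.61 -0.    2.01 -0.43]
```

View pics/s12.png

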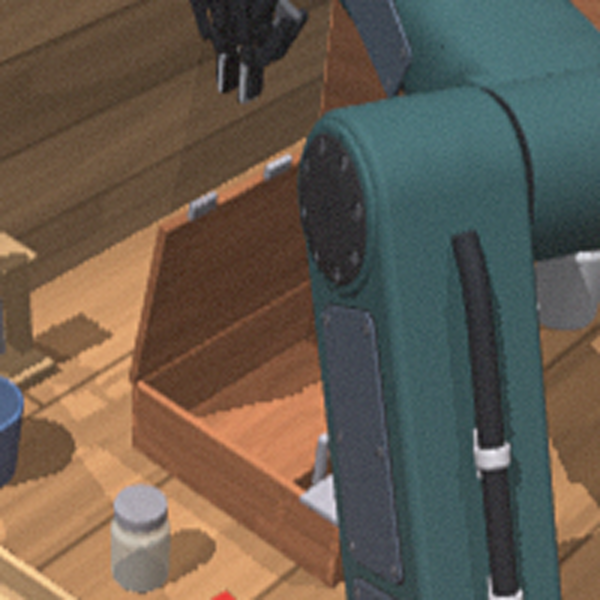

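Request:
servo_tool([
  {"x": 0.06,"y": -0.015,"z": 0,"spin": 0,"fingers": 0.4},
  {"x": 0.062,"y": -0.015,"z": 0,"spin": 0,"fingers": 0.4},
  {"x": 0.062,"y": -0.015,"z": 0,"spin": 0,"fingers": 0.4},
  {"x": 0.062,"y": -0.015,"z": 0,"spin": 0,"fingers": 0.4},
  {"x": 0.062,"y": -0.015,"z": 0,"spin": 0,"fingers": 0.4},
  {"x": 0.062,"y": -0.015,"z": 0,"spin": 0,"fingers": 0.4},
  {"x": 0.062,"y": -0.015,"z": 0,"spin": 0,"fingers": 0.4},
  {"x": 0.062,"y": -0.015,"z": 0,"spin": 0,"fingers": 0.4},
])

```text
time_s: 12.98
tcp_pos: [0.5683, 0.2217, 0.508]
eef_rot: [-2.26, -2.181, 0.005]
ft_force: [0.4, -1.1, 0.3]
finger_gap: 0.0512
```

Request:
servo_tool([
  {"x": 0,"y": 0,"z": 0.01,"spin": 0.175,"fingers": 0.4},
  {"x": 0,"y": 0,"z": 0.01,"spin": 0.175,"fingers": 0.4},
  {"x": 0,"y": 0,"z": 0.01,"spin": 0.175,"fingers": 0.4},
  {"x": 0,"y": 0,"z": 0.01,"spin": 0.175,"fingers": 0.4},
  {"x": 0,"y": 0,"z": 0.01,"spin": 0.175,"fingers": 0.4},
  {"x": 0,"y": 0,"z": 0.01,"spin": 0.175,"fingers": 0.4},
  {"x": 0,"y": 0,"z": 0.01,"spin": 0.175,"fingers": 0.4},
  {"x": 0,"y": 0,"z": 0.01,"spin": 0.175,"fingers": 0.4},
])

```text
time_s: 13.98
tcp_pos: [0.5687, 0.2197, 0.4275]
eef_rot: [3.134, 0.203, -0.006]
ft_force: [0.3, 1.0, -1.1]
finger_gap: 0.0511
```

```bash
python3 - <<'E'
from h import *
delta([.50,.2565,.36],-.0)
E
```

```text
t 13.97 tcp [0.5687 0.2197 0.4275] yaw 0.130 z [-0.004 -0.001 -1.   ] F [ 0.3  1.  -1.1] gap 0.0511 q [ 0.28  0.22  1.18 -0.    1.75  1.72]
world d [-0.0687  0.0368 -0.0675] tool d now [-0.0631 -0.0454  0.0677]
yaw change -0.130 -> spin 0.130
tool d after spin [-0.0687 -0.0368  0.0675]
```

Request:
servo_tool([
  {"x": 0,"y": 0,"z": 0,"spin": 0.13,"fingers": 0.4},
  {"x": -0.035,"y": -0.02,"z": 0,"spin": 0,"fingers": 0.4},
  {"x": -0.033,"y": -0.017,"z": 0,"spin": 0,"fingers": 0.4},
  {"x": 0,"y": 0,"z": 0,"spin": 0,"fingers": 0.4},
  {"x": 0,"y": 0,"z": 0,"spin": 0,"fingers": 0.4},
])

```text
time_s: 14.6
tcp_pos: [0.5009, 0.2562, 0.429]
eef_rot: [3.14, 0.008, -0.002]
ft_force: [0.1, 0.5, 0.4]
finger_gap: 0.0515
```

```bash
python3 - <<'E'
from h import *
st();save("wrist","w13");save("top","t13"); i=camera_info("wrist"); st()
np.save("w13.npy",np.r_[i["rvec"],i["tvec"]])
E
```

```text
t 14.60 tcp [0.5009 0.2562 0.429 ] yaw 0.005 z [-0.001 -0.001 -1.   ] F [0.1 0.5 0.4] gap 0.0515 q [ 0.37  0.11  1.3  -0.    1.74  1.94]
t 14.70 tcp [0.5014 0.256  0.4292] yaw 0.004 z [-0.001 -0.001 -1.   ] F [ 1.  -0.1  0.3] gap 0.0510 q [ 0.37  0.11  1.29 -0.    1.74  1.94]
```

View pics/w13.png

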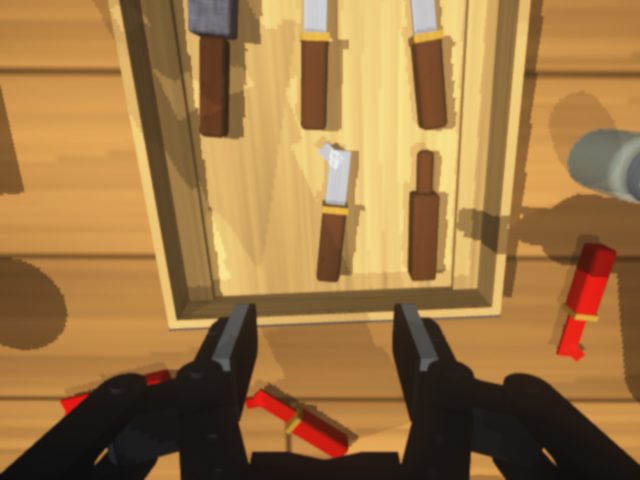

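View pics/t13.png

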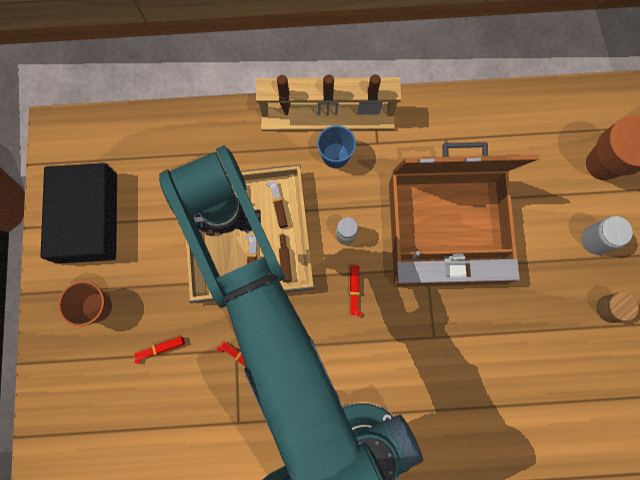

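```bash
python3 - <<'E'
from h import *
i=camera_info("wrist")
for n,a,b in [("A",(313,127),(315,34)),("B",(433,126),(427,32)),("C",(328,278),(336,205)),("wedge",(423,277),(425,152))]:
    A=pix2w(i,a,.032);B=pix2w(i,b,.032);print(n,np.round(A,3),np.round(B,3),"mid",np.round((A+B)/2,4),"len %.3f yaw %.3f"%(np.linalg.norm(B-A),np.arctan2(*(B-A)[1::-1])))
E
```

```text
A [0.559 0.265 0.032] [0.631 0.263 0.032] mid [0.5951 0.2637 0.032 ] len 0.072 yaw -0.026
B [0.561 0.163 0.032] [0.633 0.174 0.032] mid [0.5968 0.1681 0.032 ] len 0.073 yaw 0.152
C [0.419 0.251 0.032] [0.491 0.244 0.032] mid [0.4551 0.2474 0.032 ] len 0.072 yaw -0.093
wedge [0.421 0.16  0.032] [0.539 0.168 0.032] mid [0.4797 0.1637 0.032 ] len 0.118 yaw 0.065
```

Request:
servo_tool([
  {"x": 0.03,"y": -0.0025,"z": 0.02,"spin": 0.02,"fingers": 0.4},
  {"x": 0.03,"y": -0.0025,"z": 0.03,"spin": 0,"fingers": 0.4},
  {"x": 0.03,"y": -0.0025,"z": 0.04,"spin": 0,"fingers": 0.4},
  {"x": 0,"y": 0,"z": 0.045,"spin": 0,"fingers": 0.4},
  {"x": 0,"y": 0,"z": 0.04,"spin": 0,"fingers": 0.4},
  {"x": 0,"y": 0,"z": 0,"spin": 0,"fingers": 0.4},
  {"x": 0,"y": 0,"z": 0,"spin": 0,"fingers": 0.4},
])

```text
time_s: 15.58
tcp_pos: [0.5918, 0.263, 0.2567]
eef_rot: [-3.141, 0.024, -0.004]
ft_force: [0.2, 0.6, 1.4]
finger_gap: 0.0511
```

```bash
python3 - <<'E'
from h import *
st();save("wrist","w14");i=camera_info("wrist");s,R=st()
print(w2pix(i,[[.59,.263,.032],s["tcp_pos"]+R@[0,0,.17]]))
E
```

```text
t 15.57 tcp [0.5918 0.263  0.2567] yaw -0.015 z [ 0.002  0.001 -1.   ] F [0.2 0.6 1.4] gap 0.0511 q [ 0.33  0.37  1.33 -0.    1.44  1.92]
t 15.62 tcp [0.5919 0.2632 0.2579] yaw -0.015 z [ 0.004  0.001 -1.   ] F [ 0.6 -0.   0.3] gap 0.0512 q [ 0.33  0.37  1.33 -0.    1.44  1.92]
[[323.41607103 273.41986352]
 [321.66987758 324.97190213]]
```

View pics/w14.png

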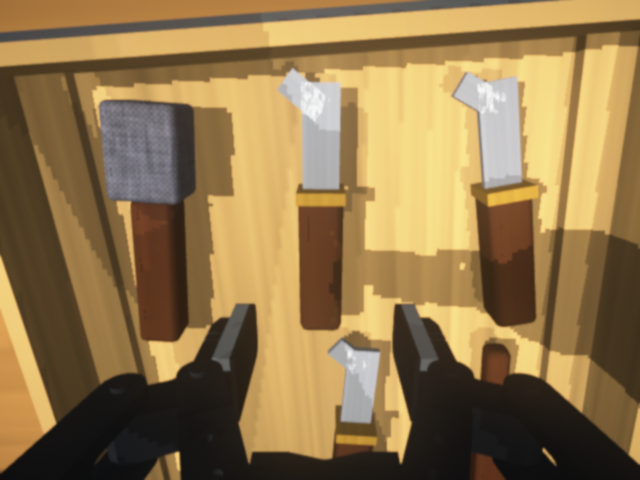

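Request:
servo_tool([
  {"x": 0.002,"y": 0,"z": 0.03,"spin": 0.01,"fingers": 0.4},
  {"x": 0,"y": 0,"z": 0.025,"spin": 0,"fingers": 0.4},
  {"x": 0,"y": 0,"z": 0.016,"spin": 0,"fingers": 0.4},
  {"x": 0,"y": 0,"z": 0,"spin": 0,"fingers": 0.4},
  {"x": 0,"y": 0,"z": 0,"spin": 0,"fingers": 1},
  {"x": 0,"y": 0,"z": 0,"spin": 0,"fingers": 1},
  {"x": 0,"y": 0,"z": 0,"spin": 0,"fingers": 1},
  {"x": 0,"y": 0,"z": 0,"spin": 0,"fingers": 1},
], newtons=50)

```text
time_s: 16.62
tcp_pos: [0.5936, 0.2634, 0.1863]
eef_rot: [-3.14, 0.039, -0.006]
ft_force: [0.2, 0.3, 5.0]
finger_gap: 0.0208
```

Request:
servo_tool([
  {"x": 0,"y": 0,"z": -0.015,"spin": 0,"fingers": 1},
  {"x": 0,"y": 0,"z": -0.035,"spin": 0,"fingers": 1},
  {"x": 0,"y": 0,"z": -0.05,"spin": 0,"fingers": 1},
  {"x": 0,"y": 0,"z": -0.05,"spin": 0,"fingers": 1},
  {"x": 0,"y": 0,"z": 0,"spin": 0,"fingers": 1},
])

```text
time_s: 17.25
tcp_pos: [0.5936, 0.2634, 0.3415]
eef_rot: [-3.137, 0.039, -0.018]
ft_force: [0.5, 0.2, -1.0]
finger_gap: 0.0206
```

```bash
python3 - <<'E'
from h import *
st();save("wrist","w15");delta([.5095,-.178,.33],-.035)
E
```

```text
t 17.25 tcp [0.5936 0.2634 0.3415] yaw -0.025 z [ 0.011  0.004 -1.   ] F [ 0.5  0.2 -1. ] gap 0.0206 q [ 0.33  0.32  1.22 -0.    1.59  1.93]
t 17.30 tcp [0.5931 0.2632 0.3378] yaw -0.025 z [ 0.006  0.002 -1.   ] F [-0.6 -0.  -2.4] gap 0.0209 q [ 0.33  0.33  1.22 -0.    1.59  1.93]
world d [-0.0836 -0.4412 -0.0078] tool d now [-0.0727  0.4432  0.0065]
yaw change -0.010 -> spin 0.010
tool d after spin [-0.0681  0.4439  0.0078]
```

View pics/w15.png

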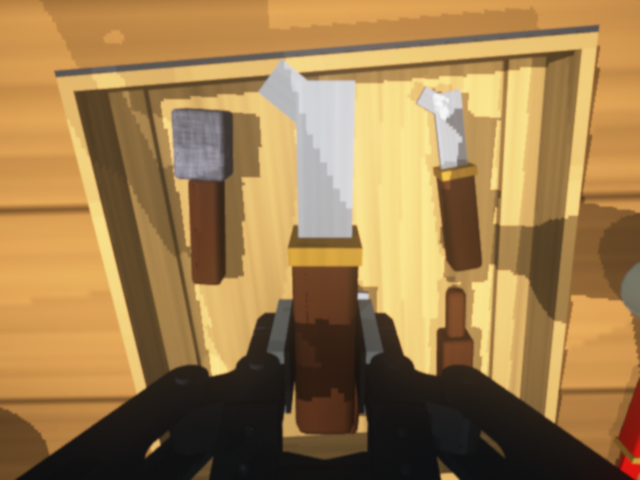

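Request:
servo_tool([
  {"x": -0.0085,"y": 0.0555,"z": 0,"spin": 0.01,"fingers": 1},
  {"x": -0.0085,"y": 0.0555,"z": 0,"spin": 0,"fingers": 1},
  {"x": -0.0085,"y": 0.0555,"z": 0,"spin": 0,"fingers": 1},
  {"x": -0.0085,"y": 0.0555,"z": 0,"spin": 0,"fingers": 1},
  {"x": -0.0085,"y": 0.0555,"z": 0,"spin": 0,"fingers": 1},
  {"x": -0.0085,"y": 0.0555,"z": 0,"spin": 0,"fingers": 1},
  {"x": -0.0085,"y": 0.0555,"z": 0,"spin": 0,"fingers": 1},
  {"x": -0.0085,"y": 0.0555,"z": 0,"spin": 0,"fingers": 1},
])

```text
time_s: 18.3
tcp_pos: [0.5089, -0.1798, 0.3319]
eef_rot: [-3.139, 0.054, 0.006]
ft_force: [0.7, 0.2, -0.7]
finger_gap: 0.0211
```

Request:
servo_tool([
  {"x": 0,"y": 0,"z": 0,"spin": 0,"fingers": 1},
  {"x": 0,"y": 0,"z": 0,"spin": 0,"fingers": 1},
])

```text
time_s: 18.55
tcp_pos: [0.5097, -0.1781, 0.3325]
eef_rot: [-3.139, 0.055, 0.005]
ft_force: [0.7, 0.5, -1.1]
finger_gap: 0.021
```

```bash
python3 - <<'E'
from h import *
delta([.5095,-.178,.33],-.035)
save("wrist","w16");save("side","s16",(280,60,480,260),3);save("top","t16")
E
```

```text
t 18.55 tcp [ 0.5097 -0.1781  0.3325] yaw -0.035 z [-0.003  0.002 -1.   ] F [ 0.7  0.5 -1.1] gap 0.0210 q [-0.44  0.09  1.51  0.    1.54  1.16]
world d [-0.0002  0.0001 -0.0025] tool d now [-0.0002 -0.      0.0025]
yaw change 0.000 -> spin -0.000
tool d after spin [-0.0002 -0.0001  0.0025]
```

View pics/w16.png

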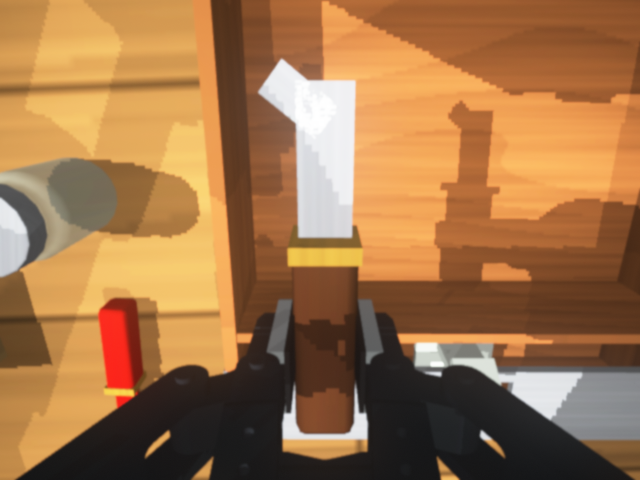

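View pics/s16.png

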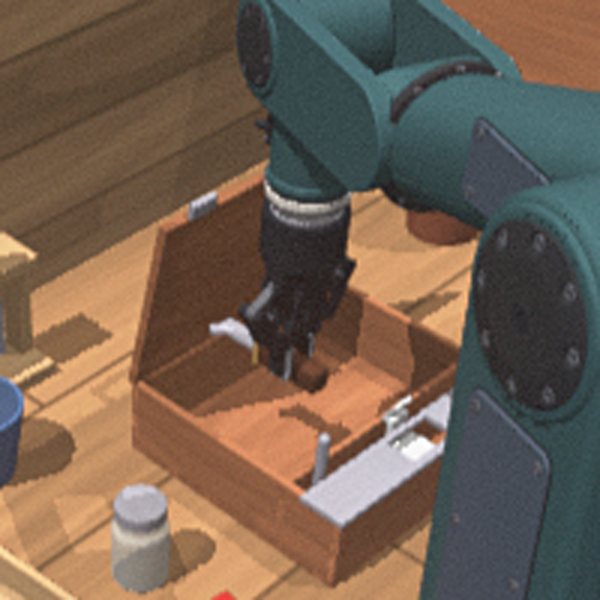

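```bash
python3 - <<'E'
from h import *
i=camera_info("wrist");s,R=st();g=s["tcp_pos"][2]-.155
print("rim",[np.round(pix2w(i,u,.088),4) for u in [(330,335),(235,330),(600,335)]])
print("butt top",pix2w(i,(325,405),g+.005),"bottom", pix2w(i,(325,432),g-.017+.005), "collar",pix2w(i,(325,265),g+.005),"tip",pix2w(i,(325,80),g-.01))
E
```

```text
t 18.70 tcp [ 0.5103 -0.1769  0.3335] yaw -0.033 z [-0.001  0.001 -1.   ] F [ 0.4 -0.4 -0. ] gap 0.0210 q [-0.44  0.09  1.51  0.    1.54  1.16]
rim [array([ 0.459 , -0.1794,  0.088 ]), array([ 0.4641, -0.1237,  0.088 ]), array([ 0.454 , -0.3385,  0.088 ])]
butt top [ 0.48998344 -0.17741728  0.18353722] bottom [ 0.4620758  -0.17653553  0.16653722] collar [ 0.5428273  -0.17909378  0.18353722] tip [ 0.59709456 -0.18081866  0.16853722]
```

Request:
servo_tool([
  {"x": 0.014,"y": 0,"z": 0.03,"spin": 0,"fingers": 1},
  {"x": 0,"y": 0,"z": 0.04,"spin": 0,"fingers": 1},
  {"x": 0,"y": 0,"z": 0.04,"spin": 0,"fingers": 1},
  {"x": 0,"y": 0,"z": 0.025,"spin": 0,"fingers": 1},
  {"x": 0,"y": 0,"z": 0,"spin": 0,"fingers": 1},
  {"x": 0,"y": 0,"z": 0,"spin": 0,"fingers": 1},
])

```text
time_s: 19.45
tcp_pos: [0.5247, -0.178, 0.2]
eef_rot: [3.141, -0.052, 0.002]
ft_force: [0.3, 0.3, -0.1]
finger_gap: 0.0212
```

```bash
python3 - <<'E'
from h import *
st();save("wrist","w17");save("side","s17",(280,60,480,260),3)
E
```

```text
t 19.45 tcp [ 0.5247 -0.178   0.2   ] yaw -0.033 z [ 0.001 -0.    -1.   ] F [ 0.3  0.3 -0.1] gap 0.0212 q [-0.43  0.23  1.63  0.    1.28  1.17]
```

View pics/w17.png

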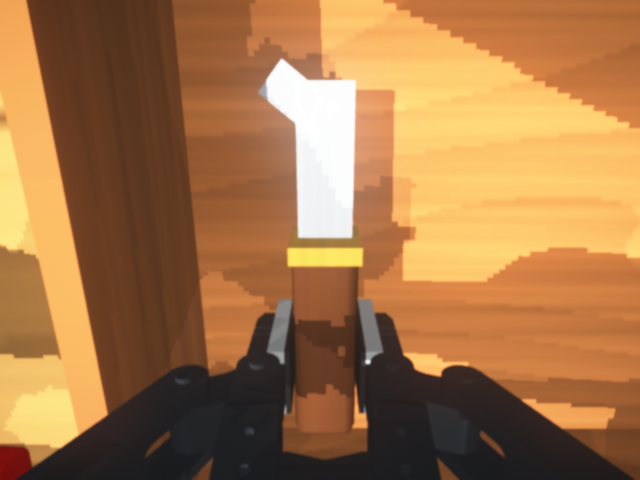

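View pics/s17.png

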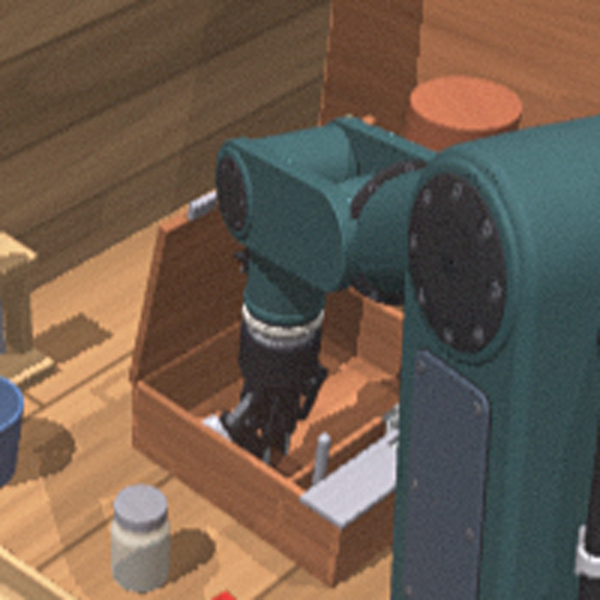

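Request:
servo_tool([
  {"x": 0,"y": 0,"z": 0.008,"spin": 0,"fingers": 1},
  {"x": 0,"y": 0,"z": 0,"spin": 0,"fingers": 1},
  {"x": 0,"y": 0,"z": 0,"spin": 0,"fingers": 0.55},
  {"x": 0,"y": 0,"z": 0,"spin": 0,"fingers": 0.55},
  {"x": 0,"y": 0,"z": 0,"spin": 0,"fingers": 0.55},
  {"x": 0,"y": 0,"z": -0.03,"spin": 0,"fingers": 0.55},
  {"x": 0,"y": 0,"z": -0.05,"spin": 0,"fingers": 0.55},
  {"x": 0,"y": 0,"z": -0.06,"spin": 0,"fingers": 0.55},
])

```text
time_s: 20.55
tcp_pos: [0.5236, -0.1786, 0.3315]
eef_rot: [-3.139, 0.055, 0.004]
ft_force: [0.9, -0.2, -0.9]
finger_gap: 0.0385
```

```bash
python3 - <<'E'
from h import *
delta([.591,.167,.30],.16);delta([.451,.247,.30],-.08);save("wrist","w18")
E
```

```text
t 20.55 tcp [ 0.5236 -0.1786  0.3315] yaw -0.035 z [-0.003  0.002 -1.   ] F [ 0.9 -0.2 -0.9] gap 0.0385 q [-0.43  0.12  1.48  0.    1.54  1.17]
world d [ 0.0674  0.3456 -0.0315] tool d now [ 0.0554 -0.3477  0.032 ]
yaw change 0.195 -> spin -0.195
tool d after spin [ 0.1216 -0.3305  0.0315]
t 20.55 tcp [ 0.5236 -0.1786  0.3315] yaw -0.035 z [-0.003  0.002 -1.   ] F [ 0.9 -0.2 -0.9] gap 0.0385 q [-0.43  0.12  1.48  0.    1.54  1.17]
world d [-0.0726  0.4256 -0.0315] tool d now [-0.0873 -0.4228  0.0325]
yaw change -0.045 -> spin 0.045
tool d after spin [-0.1064 -0.4184  0.0315]
```

View pics/w18.png

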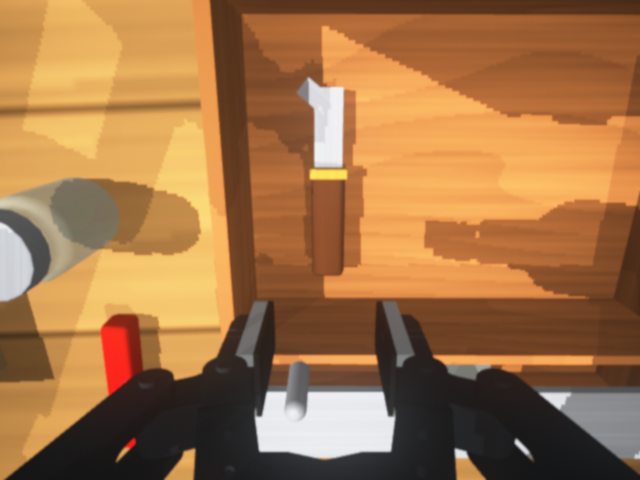

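Request:
servo_tool([
  {"x": 0,"y": 0,"z": 0,"spin": -0.0975,"fingers": 0.4},
  {"x": 0,"y": 0,"z": 0,"spin": -0.0975,"fingers": 0.4},
  {"x": 0.02,"y": -0.055,"z": 0,"spin": 0,"fingers": 0.4},
  {"x": 0.02,"y": -0.055,"z": 0,"spin": 0,"fingers": 0.4},
  {"x": 0.02,"y": -0.055,"z": 0,"spin": 0,"fingers": 0.4},
  {"x": 0.02,"y": -0.055,"z": 0,"spin": 0,"fingers": 0.4},
  {"x": 0.02,"y": -0.055,"z": 0,"spin": 0,"fingers": 0.4},
  {"x": 0.02,"y": -0.055,"z": 0,"spin": 0,"fingers": 0.4},
])

```text
time_s: 21.6
tcp_pos: [0.5899, 0.1681, 0.3314]
eef_rot: [-3.131, -0.252, -0.001]
ft_force: [1.3, -0.1, 1.4]
finger_gap: 0.0514
```

Request:
servo_tool([
  {"x": 0,"y": 0,"z": 0.03,"spin": 0,"fingers": 0.4},
  {"x": 0,"y": 0,"z": 0.03,"spin": 0,"fingers": 0.4},
  {"x": 0,"y": 0,"z": 0,"spin": 0,"fingers": 0.4},
  {"x": 0,"y": 0,"z": 0,"spin": 0,"fingers": 0.4},
])

```text
time_s: 22.1
tcp_pos: [0.5902, 0.166, 0.2724]
eef_rot: [-3.131, -0.251, -0.003]
ft_force: [-0.5, 0.2, 0.7]
finger_gap: 0.0513
```

```bash
python3 - <<'E'
from h import *
st();save("wrist","w19");i=camera_info("wrist");s,R=st()
print(w2pix(i,[[.591,.167,.032]]))
E
```

```text
t 22.10 tcp [0.5902 0.166  0.2724] yaw 0.160 z [ 0.002  0.    -1.   ] F [-0.5  0.2  0.7] gap 0.0513 q [0.18 0.28 1.41 0.   1.45 1.59]
t 22.15 tcp [0.5904 0.166  0.2731] yaw 0.160 z [ 0.003  0.001 -1.   ] F [ 1.1 -0.3  0.2] gap 0.0509 q [0.18 0.28 1.41 0.   1.45 1.59]
[[320.6680918  256.92223673]]
```

View pics/w19.png

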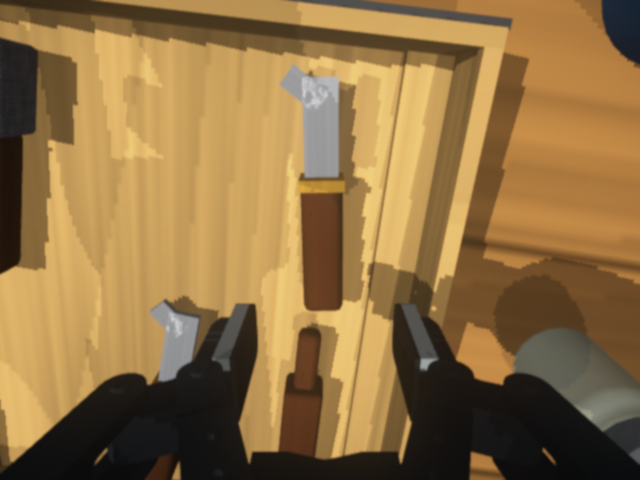

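Request:
servo_tool([
  {"x": 0.004,"y": 0,"z": 0.035,"spin": 0,"fingers": 0.45},
  {"x": 0,"y": 0,"z": 0.03,"spin": 0,"fingers": 0.45},
  {"x": 0,"y": 0,"z": 0.021,"spin": 0,"fingers": 0.45},
  {"x": 0,"y": 0,"z": 0,"spin": 0,"fingers": 0.45},
  {"x": 0,"y": 0,"z": 0,"spin": 0,"fingers": 1},
  {"x": 0,"y": 0,"z": 0,"spin": 0,"fingers": 1},
  {"x": 0,"y": 0,"z": 0,"spin": 0,"fingers": 1},
  {"x": 0,"y": 0,"z": 0,"spin": 0,"fingers": 1},
], newtons=50)

```text
time_s: 23.15
tcp_pos: [0.5945, 0.1668, 0.1869]
eef_rot: [-3.131, -0.251, -0.005]
ft_force: [-0.5, -0.9, 5.1]
finger_gap: 0.0208
```

Request:
servo_tool([
  {"x": 0,"y": 0,"z": -0.015,"spin": 0,"fingers": 1},
  {"x": 0,"y": 0,"z": -0.035,"spin": 0,"fingers": 1},
  {"x": 0,"y": 0,"z": -0.05,"spin": 0,"fingers": 1},
  {"x": 0,"y": 0,"z": -0.05,"spin": 0,"fingers": 1},
  {"x": 0,"y": 0,"z": 0,"spin": 0.0975,"fingers": 1},
  {"x": 0,"y": 0,"z": 0,"spin": 0.0975,"fingers": 1},
])

```text
time_s: 23.9
tcp_pos: [0.5936, 0.1668, 0.3367]
eef_rot: [-3.141, 0.059, -0.002]
ft_force: [-0.2, 0.5, -0.6]
finger_gap: 0.021
```

```bash
python3 - <<'E'
from h import *
# chest y = 0 spot, chest x ~ +.005
delta([.5215,-.263,.33],-.035);save("wrist","w20")
E
```

```text
t 23.90 tcp [0.5936 0.1668 0.3367] yaw -0.038 z [ 0.002  0.    -1.   ] F [-0.2  0.5 -0.6] gap 0.0210 q [ 0.18  0.26  1.31 -0.    1.57  1.79]
world d [-0.0721 -0.4298 -0.0067] tool d now [-0.0558  0.4322  0.0065]
yaw change 0.003 -> spin -0.003
tool d after spin [-0.0571  0.432   0.0067]
```

View pics/w20.png

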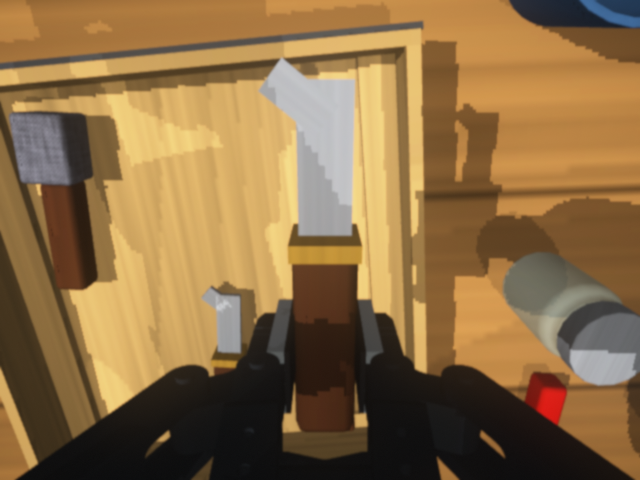

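Request:
servo_tool([
  {"x": -0.007,"y": 0.054,"z": 0,"spin": 0,"fingers": 1},
  {"x": -0.007,"y": 0.054,"z": 0,"spin": 0,"fingers": 1},
  {"x": -0.007,"y": 0.054,"z": 0,"spin": 0,"fingers": 1},
  {"x": -0.007,"y": 0.054,"z": 0,"spin": 0,"fingers": 1},
  {"x": -0.007,"y": 0.054,"z": 0,"spin": 0,"fingers": 1},
  {"x": -0.007,"y": 0.054,"z": 0,"spin": 0,"fingers": 1},
  {"x": -0.007,"y": 0.054,"z": 0,"spin": 0,"fingers": 1},
  {"x": -0.007,"y": 0.054,"z": 0,"spin": 0,"fingers": 1},
])

```text
time_s: 24.95
tcp_pos: [0.5221, -0.2646, 0.3352]
eef_rot: [-3.141, 0.052, 0.001]
ft_force: [1.0, 0.3, -0.1]
finger_gap: 0.0209
```

Request:
servo_tool([
  {"x": 0,"y": 0,"z": 0.03,"spin": 0,"fingers": 1},
  {"x": 0,"y": 0,"z": 0.04,"spin": 0,"fingers": 1},
  {"x": 0,"y": 0,"z": 0.035,"spin": 0,"fingers": 1},
  {"x": 0,"y": 0,"z": 0,"spin": 0,"fingers": 1},
])

```text
time_s: 25.45
tcp_pos: [0.5214, -0.2622, 0.2263]
eef_rot: [-3.136, 0.053, 0.012]
ft_force: [0.7, 0.2, -1.5]
finger_gap: 0.0206
```

```bash
python3 - <<'E'
from h import *
delta([.523,-.263,.192],-.035);save("wrist","w21")
E
```

```text
t 25.45 tcp [ 0.5214 -0.2622  0.2263] yaw -0.034 z [-0.008  0.005 -1.   ] F [ 0.7  0.2 -1.5] gap 0.0206 q [-0.56  0.26  1.53 -0.    1.36  1.04]
world d [ 0.0016 -0.0008 -0.0343] tool d now [0.0019 0.0009 0.0343]
yaw change -0.001 -> spin 0.001
tool d after spin [0.0017 0.0007 0.0343]
```

View pics/w21.png

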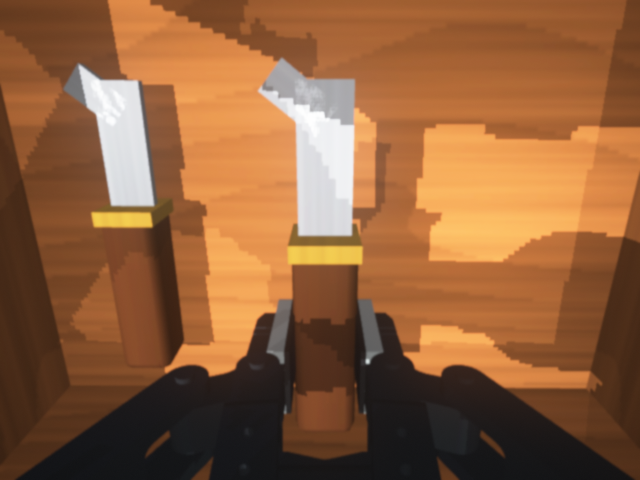

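Request:
servo_tool([
  {"x": 0.002,"y": 0,"z": 0.02,"spin": 0,"fingers": 1},
  {"x": 0,"y": 0,"z": 0.016,"spin": 0,"fingers": 1},
  {"x": 0,"y": 0,"z": 0,"spin": 0,"fingers": 1},
  {"x": 0,"y": 0,"z": 0,"spin": 0,"fingers": 0.55},
  {"x": 0,"y": 0,"z": 0,"spin": 0,"fingers": 0.55},
  {"x": 0,"y": 0,"z": 0,"spin": 0,"fingers": 0.55},
  {"x": 0,"y": 0,"z": -0.03,"spin": 0,"fingers": 0.55},
  {"x": 0,"y": 0,"z": -0.05,"spin": 0,"fingers": 0.55},
])

```text
time_s: 26.5
tcp_pos: [0.5242, -0.2628, 0.2728]
eef_rot: [-3.138, 0.055, 0.007]
ft_force: [0.5, -0.3, -0.2]
finger_gap: 0.0388
```

Request:
servo_tool([
  {"x": 0,"y": 0,"z": -0.06,"spin": 0,"fingers": 0.4},
  {"x": 0,"y": 0,"z": 0,"spin": 0.045,"fingers": 0.4},
  {"x": 0,"y": 0,"z": 0,"spin": 0,"fingers": 0.4},
])

```text
time_s: 26.88
tcp_pos: [0.5248, -0.2631, 0.3355]
eef_rot: [3.138, -0.124, 0.003]
ft_force: [-0.2, -0.5, -0.5]
finger_gap: 0.0511
```

```bash
python3 - <<'E'
from h import *
delta([.451,.247,.33],-.08);save("wrist","w22")
E
```

```text
t 26.88 tcp [ 0.5248 -0.2631  0.3355] yaw -0.079 z [ 0.002 -0.001 -1.   ] F [-0.2 -0.5 -0.5] gap 0.0511 q [-0.56  0.19  1.39 -0.    1.56  1.09]
world d [-0.0738  0.5101 -0.0055] tool d now [-0.114  -0.5027  0.0047]
yaw change -0.001 -> spin 0.001
tool d after spin [-0.1144 -0.5026  0.0055]
```

View pics/w22.png

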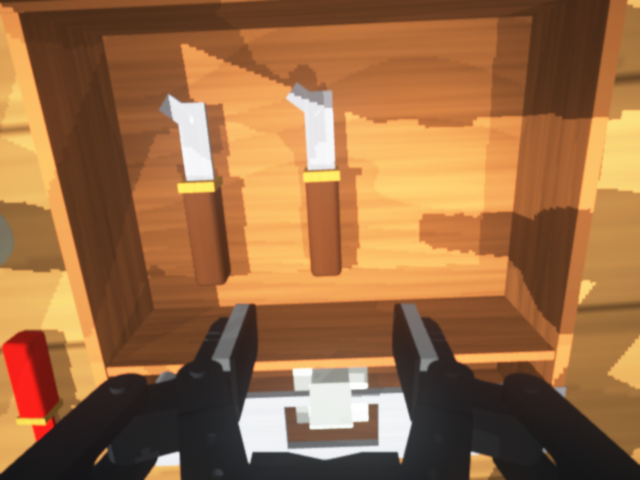

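Two knives are lying on the chest floor (handles near px (208,235) and (323,228)). Next is the third.

Request:
servo_tool([
  {"x": -0.014,"y": -0.0625,"z": 0,"spin": 0,"fingers": 0.4},
  {"x": -0.014,"y": -0.0625,"z": 0,"spin": 0,"fingers": 0.4},
  {"x": -0.014,"y": -0.0625,"z": 0,"spin": 0,"fingers": 0.4},
  {"x": -0.014,"y": -0.0625,"z": 0,"spin": 0,"fingers": 0.4},
  {"x": -0.014,"y": -0.0625,"z": 0,"spin": 0,"fingers": 0.4},
  {"x": -0.014,"y": -0.0625,"z": 0,"spin": 0,"fingers": 0.4},
  {"x": -0.014,"y": -0.0625,"z": 0,"spin": 0,"fingers": 0.4},
  {"x": -0.014,"y": -0.0625,"z": 0,"spin": 0,"fingers": 0.4},
])

```text
time_s: 27.92
tcp_pos: [0.4538, 0.2337, 0.3327]
eef_rot: [3.138, -0.124, -0.003]
ft_force: [1.2, 0.7, 0.7]
finger_gap: 0.0515
```

Request:
servo_tool([
  {"x": 0,"y": 0,"z": 0.03,"spin": 0,"fingers": 0.4},
  {"x": 0,"y": 0,"z": 0.03,"spin": 0,"fingers": 0.4},
  {"x": 0,"y": 0,"z": 0,"spin": 0,"fingers": 0.4},
  {"x": 0,"y": 0,"z": 0,"spin": 0,"fingers": 0.4},
])

```text
time_s: 28.42
tcp_pos: [0.455, 0.2318, 0.2745]
eef_rot: [3.139, -0.125, 0.0]
ft_force: [0.6, -0.3, -0.2]
finger_gap: 0.0514
```

```bash
python3 - <<'E'
from h import *
st();save("wrist","w23");i=camera_info("wrist");s,R=st()
print(w2pix(i,[[.451,.247,.032]]))
E
```

```text
t 28.43 tcp [0.455  0.2318 0.2745] yaw -0.080 z [ 0. -0. -1.] F [ 0.6 -0.3 -0.2] gap 0.0514 q [ 0.36  0.06  1.66 -0.    1.42  2.01]
t 28.48 tcp [0.4552 0.2318 0.2753] yaw -0.080 z [ 0.002  0.001 -1.   ] F [0.1 0.1 0.3] gap 0.0515 q [ 0.36  0.06  1.66 -0.    1.42  2.01]
[[296.12355632 265.80756025]]
```

View pics/w23.png

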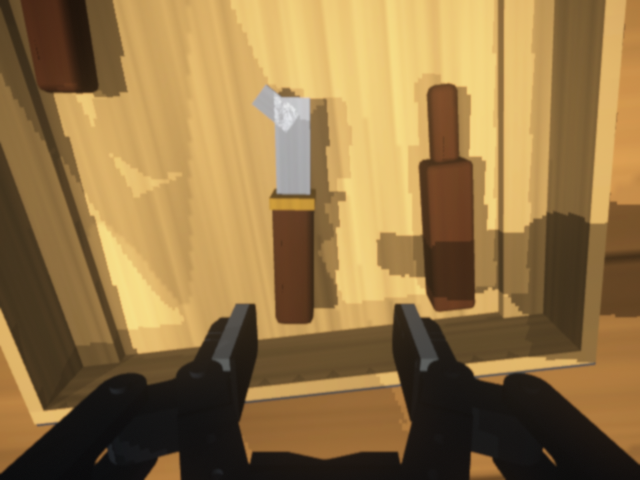

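Request:
servo_tool([
  {"x": -0.004,"y": -0.016,"z": 0.02,"spin": 0,"fingers": 0.45},
  {"x": 0,"y": 0,"z": 0.045,"spin": 0,"fingers": 0.45},
  {"x": 0,"y": 0,"z": 0.023,"spin": 0,"fingers": 0.45},
  {"x": 0,"y": 0,"z": 0,"spin": 0,"fingers": 0.45},
  {"x": 0,"y": 0,"z": 0,"spin": 0,"fingers": 1},
  {"x": 0,"y": 0,"z": 0,"spin": 0,"fingers": 1},
  {"x": 0,"y": 0,"z": 0,"spin": 0,"fingers": 1},
  {"x": 0,"y": 0,"z": 0,"spin": 0,"fingers": 1},
], newtons=50)

```text
time_s: 29.48
tcp_pos: [0.4532, 0.2486, 0.1887]
eef_rot: [-3.137, 0.125, -0.007]
ft_force: [0.0, -0.5, 6.3]
finger_gap: 0.0204
```

Request:
servo_tool([
  {"x": 0,"y": 0,"z": -0.015,"spin": 0,"fingers": 1},
  {"x": 0,"y": 0,"z": -0.035,"spin": 0,"fingers": 1},
  {"x": 0,"y": 0,"z": -0.05,"spin": 0,"fingers": 1},
  {"x": 0,"y": 0,"z": -0.05,"spin": 0,"fingers": 1},
  {"x": 0,"y": 0,"z": 0,"spin": -0.045,"fingers": 1},
  {"x": 0,"y": 0,"z": 0,"spin": 0,"fingers": 1},
])

```text
time_s: 30.22
tcp_pos: [0.4518, 0.2482, 0.3373]
eef_rot: [-3.141, 0.055, -0.002]
ft_force: [-1.0, 0.4, -1.5]
finger_gap: 0.0207
```

```bash
python3 - <<'E'
from h import *
delta([.520,-.343,.33],-.035);save("wrist","w24")
E
```

```text
t 30.23 tcp [0.4518 0.2482 0.3373] yaw -0.035 z [ 0.001  0.    -1.   ] F [-1.   0.4 -1.5] gap 0.0207 q [ 0.39  0.03  1.56 -0.    1.55  2.  ]
world d [ 0.0682 -0.5912 -0.0073] tool d now [0.0889 0.5884 0.0071]
yaw change 0.000 -> spin -0.000
tool d after spin [0.0888 0.5884 0.0073]
```

View pics/w24.png

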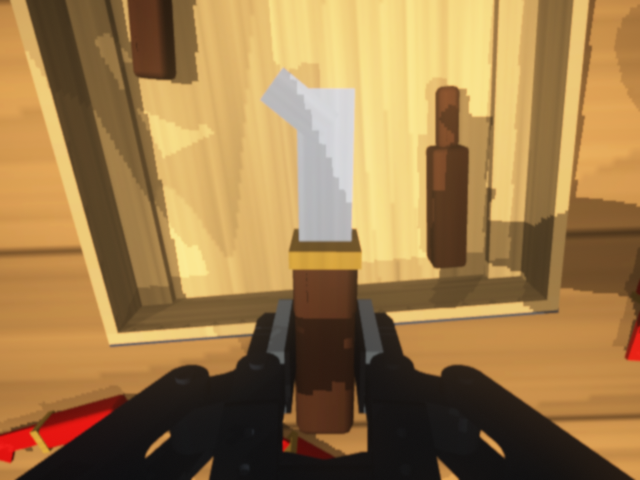

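Request:
servo_tool([
  {"x": 0.009,"y": 0.059,"z": 0,"spin": 0,"fingers": 1},
  {"x": 0.009,"y": 0.059,"z": 0,"spin": 0,"fingers": 1},
  {"x": 0.009,"y": 0.059,"z": 0,"spin": 0,"fingers": 1},
  {"x": 0.009,"y": 0.059,"z": 0,"spin": 0,"fingers": 1},
  {"x": 0.009,"y": 0.059,"z": 0,"spin": 0,"fingers": 1},
  {"x": 0.009,"y": 0.059,"z": 0,"spin": 0,"fingers": 1},
  {"x": 0.009,"y": 0.059,"z": 0,"spin": 0,"fingers": 1},
  {"x": 0.009,"y": 0.059,"z": 0,"spin": 0,"fingers": 1},
])

```text
time_s: 31.28
tcp_pos: [0.5072, -0.2278, 0.3349]
eef_rot: [-3.14, 0.056, 0.003]
ft_force: [1.4, 0.0, -0.1]
finger_gap: 0.0204
```

Request:
servo_tool([
  {"x": 0.009,"y": 0.059,"z": 0,"spin": 0,"fingers": 1},
  {"x": 0.008,"y": 0.057,"z": 0,"spin": 0,"fingers": 1},
  {"x": 0,"y": 0,"z": 0.03,"spin": 0,"fingers": 1},
  {"x": 0,"y": 0,"z": 0.04,"spin": 0,"fingers": 1},
  {"x": 0,"y": 0,"z": 0.035,"spin": 0,"fingers": 1},
  {"x": 0,"y": 0,"z": 0,"spin": 0,"fingers": 1},
  {"x": 0,"y": 0,"z": 0,"spin": 0,"fingers": 1},
])

```text
time_s: 32.15
tcp_pos: [0.5209, -0.3427, 0.232]
eef_rot: [3.141, -0.055, 0.001]
ft_force: [0.6, 0.3, -0.3]
finger_gap: 0.0206
```

```bash
python3 - <<'E'
from h import *
delta([.522,-.343,.192],-.035);save("wrist","w25")
E
```

```text
t 32.15 tcp [ 0.5209 -0.3427  0.232 ] yaw -0.035 z [ 0.001 -0.001 -1.   ] F [ 0.6  0.3 -0.3] gap 0.0206 q [-0.67  0.34  1.42 -0.    1.38  0.93]
world d [ 0.0011 -0.0003 -0.04  ] tool d now [0.0011 0.0003 0.04  ]
yaw change -0.000 -> spin 0.000
tool d after spin [0.0012 0.0003 0.04  ]
```

View pics/w25.png

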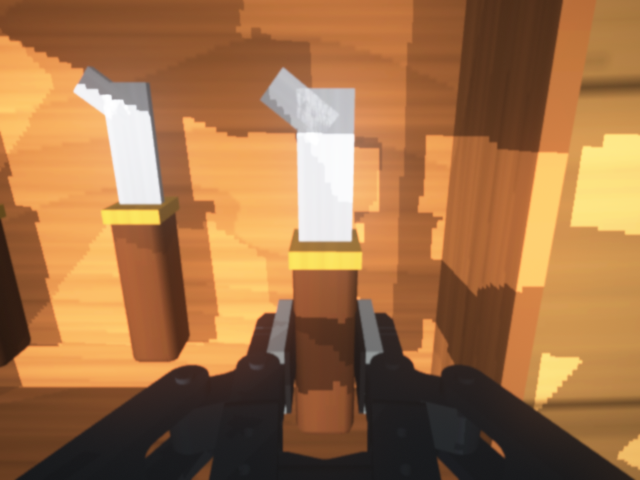

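Request:
servo_tool([
  {"x": 0.003,"y": 0,"z": 0.02,"spin": 0,"fingers": 1},
  {"x": 0,"y": 0,"z": 0.02,"spin": 0,"fingers": 1},
  {"x": 0,"y": 0,"z": 0,"spin": 0,"fingers": 1},
  {"x": 0,"y": 0,"z": 0,"spin": 0,"fingers": 0.55},
  {"x": 0,"y": 0,"z": 0,"spin": 0,"fingers": 0.55},
  {"x": 0,"y": 0,"z": 0,"spin": 0,"fingers": 0.55},
  {"x": 0,"y": 0,"z": -0.03,"spin": 0,"fingers": 0.55},
  {"x": 0,"y": 0,"z": -0.05,"spin": 0,"fingers": 0.55},
])

```text
time_s: 33.2
tcp_pos: [0.523, -0.3424, 0.2694]
eef_rot: [-3.138, 0.055, 0.007]
ft_force: [1.0, -0.6, -0.3]
finger_gap: 0.0381
```

Request:
servo_tool([
  {"x": 0,"y": 0,"z": -0.06,"spin": 0,"fingers": 1},
  {"x": -0.03,"y": -0.02,"z": -0.03,"spin": 0,"fingers": 1},
  {"x": -0.03,"y": -0.02,"z": -0.03,"spin": 0,"fingers": 1},
  {"x": -0.03,"y": -0.02,"z": 0,"spin": 0,"fingers": 1},
  {"x": 0,"y": 0,"z": 0,"spin": 0,"fingers": 1},
  {"x": 0,"y": 0,"z": 0,"spin": 0,"fingers": 1},
])

```text
time_s: 33.95
tcp_pos: [0.4359, -0.2798, 0.3914]
eef_rot: [3.14, -0.055, 0.001]
ft_force: [0.6, 0.3, -0.0]
finger_gap: 0.0001
```

```bash
python3 - <<'E'
from h import *
st();save("wrist","w26");save("top","t26");save("side","s26")
E
```

```text
t 33.95 tcp [ 0.4359 -0.2798  0.3914] yaw -0.035 z [ 0.001 -0.001 -1.   ] F [ 0.6  0.3 -0. ] gap 0.0001 q [-0.68  0.02  1.47 -0.    1.65  0.93]
```

View pics/w26.png

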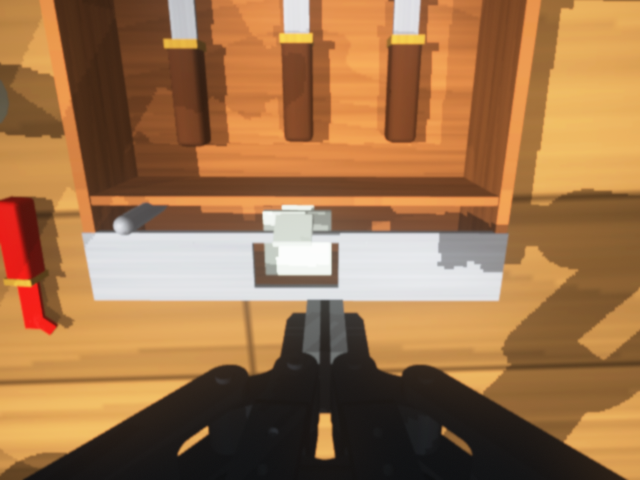

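View pics/t26.png

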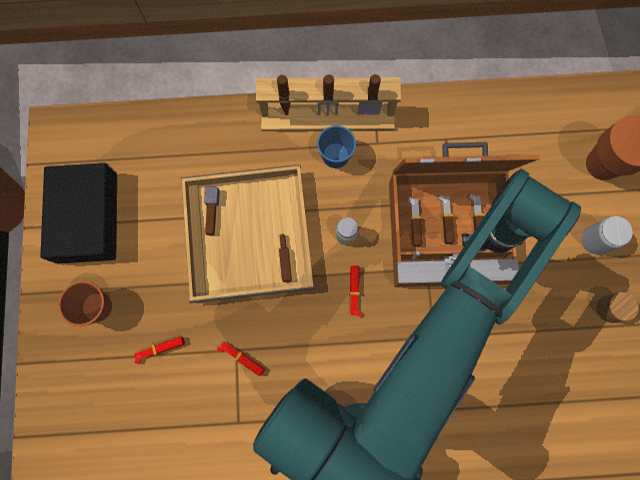

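View pics/s26.png

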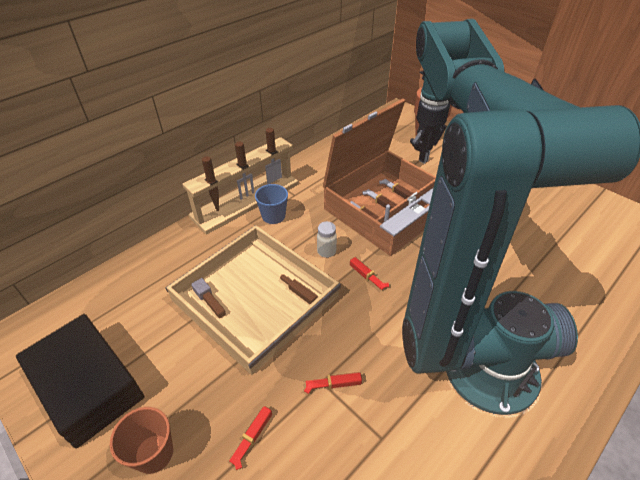

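Request:
servo_tool([
  {"x": 0,"y": 0,"z": -0.06,"spin": -0.1745,"fingers": 0.78},
  {"x": 0,"y": 0,"z": -0.06,"spin": -0.1745,"fingers": 0.78},
  {"x": 0,"y": 0,"z": -0.005,"spin": -0.1745,"fingers": 0.78},
  {"x": 0,"y": 0,"z": 0,"spin": -0.1745,"fingers": 0.78},
  {"x": 0,"y": 0,"z": 0,"spin": -0.1745,"fingers": 0.78},
  {"x": 0,"y": 0,"z": 0,"spin": -0.1745,"fingers": 0.78},
  {"x": 0,"y": 0,"z": 0,"spin": -0.1745,"fingers": 0.78},
  {"x": 0,"y": 0,"z": 0,"spin": -0.1745,"fingers": 0.78},
])

```text
time_s: 35.1
tcp_pos: [0.4365, -0.2801, 0.5156]
eef_rot: [-2.435, -1.983, 0.0]
ft_force: [-0.9, -0.7, 0.2]
finger_gap: 0.0189
```

Request:
servo_tool([
  {"x": 0,"y": 0,"z": 0,"spin": -0.1745,"fingers": 0.78},
  {"x": 0,"y": 0,"z": 0,"spin": 0,"fingers": 0.78},
])

```text
time_s: 35.35
tcp_pos: [0.4364, -0.28, 0.5156]
eef_rot: [-2.262, -2.179, 0.0]
ft_force: [-0.3, 0.3, 1.1]
finger_gap: 0.0186
```

```bash
python3 - <<'E'
from h import *
delta([.669,-.2692,.515],1.535)
E
```

```text
t 35.35 tcp [ 0.4364 -0.28    0.5156] yaw 1.534 z [-0.001  0.    -1.   ] F [-0.3  0.3  1.1] gap 0.0186 q [-0.68  0.02  1.22 -0.    1.9  -0.64]
world d [ 0.2326  0.0108 -0.0006] tool d now [0.0195 0.2321 0.0005]
yaw change 0.001 -> spin -0.001
tool d after spin [0.0192 0.2321 0.0006]
```

Request:
servo_tool([
  {"x": 0.004,"y": 0.046,"z": 0,"spin": 0,"fingers": 0.7},
  {"x": 0.004,"y": 0.046,"z": 0,"spin": 0,"fingers": 0.7},
  {"x": 0.004,"y": 0.046,"z": 0,"spin": 0,"fingers": 0.7},
  {"x": 0.004,"y": 0.047,"z": 0,"spin": 0,"fingers": 0.7},
  {"x": 0.003,"y": 0.047,"z": 0,"spin": 0,"fingers": 0.7},
  {"x": 0,"y": 0,"z": 0,"spin": 0,"fingers": 0.7},
  {"x": 0,"y": 0,"z": 0,"spin": 0,"fingers": 0.7},
])

```text
time_s: 36.22
tcp_pos: [0.6685, -0.269, 0.5152]
eef_rot: [-2.261, -2.179, 0.002]
ft_force: [-0.0, 0.1, 1.0]
finger_gap: 0.0255
```

```bash
python3 - <<'E'
from h import *
delta([.669,-.2692,.515],1.535);save("wrist","w27")
E
```

```text
t 36.23 tcp [ 0.6685 -0.269   0.5152] yaw 1.534 z [-0.002  0.    -1.   ] F [-0.   0.1  1. ] gap 0.0255 q [-0.46  0.52  0.6  -0.    2.02 -0.42]
world d [ 0.0005 -0.0002 -0.0002] tool d now [-0.0002  0.0005  0.0002]
yaw change 0.001 -> spin -0.001
tool d after spin [-0.0002  0.0005  0.0002]
```

View pics/w27.png

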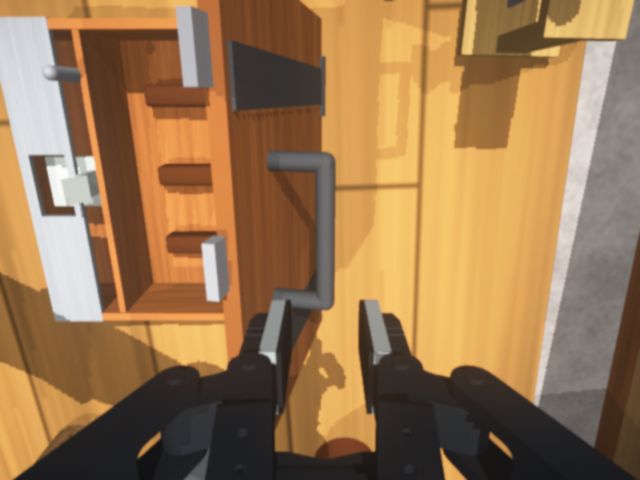

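Request:
servo_tool([
  {"x": 0,"y": 0,"z": 0.03,"spin": 0,"fingers": 0.72},
  {"x": 0,"y": 0,"z": 0.03,"spin": 0,"fingers": 0.72},
  {"x": 0,"y": 0,"z": 0.025,"spin": 0,"fingers": 0.72},
  {"x": 0,"y": 0,"z": 0.021,"spin": 0,"fingers": 0.72},
  {"x": 0,"y": 0,"z": 0,"spin": 0,"fingers": 0.72},
])

```text
time_s: 36.9
tcp_pos: [0.6666, -0.2688, 0.4104]
eef_rot: [-2.261, -2.179, 0.001]
ft_force: [0.6, 0.4, 0.7]
finger_gap: 0.024
```

```bash
python3 - <<'E'
from h import *
st();save("wrist","w28")
E
```

```text
t 36.90 tcp [ 0.6666 -0.2688  0.4104] yaw 1.534 z [-0.001  0.    -1.   ] F [0.6 0.4 0.7] gap 0.0240 q [-0.46  0.48  0.87 -0.    1.79 -0.43]
```

View pics/w28.png

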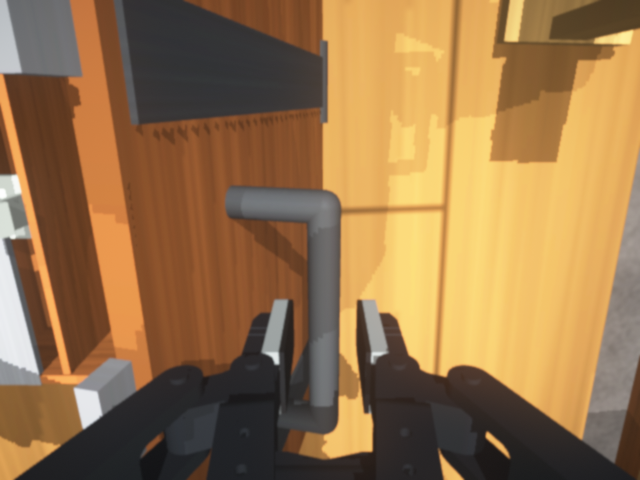

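Request:
servo_tool([
  {"x": 0,"y": 0,"z": 0,"spin": 0,"fingers": 1},
  {"x": 0,"y": 0,"z": 0,"spin": 0,"fingers": 1},
  {"x": 0,"y": 0,"z": 0,"spin": 0,"fingers": 1},
], newtons=30)

```text
time_s: 37.33
tcp_pos: [0.668, -0.2687, 0.4131]
eef_rot: [2.257, 2.179, 0.002]
ft_force: [-1.8, -0.4, 5.9]
finger_gap: 0.0098
```

```bash
python3 - <<'E'
from h import *
s,R=st()
rot=lambda t:np.array([-.145*np.cos(t)+.044*np.sin(t), .044*np.cos(t)+.145*np.sin(t)])
T=np.linspace(1.37,.21,15);P=np.array([rot(t) for t in T]);print(np.c_[T,P-P[0],np.vstack([[0,0],np.diff(P,axis=0)])].round(4))
E
```

```text
t 37.33 tcp [ 0.668  -0.2687  0.4131] yaw 1.535 z [ 0.004 -0.002 -1.   ] F [-1.8 -0.4  5.9] gap 0.0098 q [-0.46  0.48  0.86 -0.    1.79 -0.43]
[[ 1.3700e+00  0.0000e+00  0.0000e+00  0.0000e+00  0.0000e+00]
 [ 1.2871e+00 -1.2500e-02  7.0000e-04 -1.2500e-02  7.0000e-04]
 [ 1.2043e+00 -2.5100e-02  3.0000e-04 -1.2500e-02 -4.0000e-04]
 [ 1.1214e+00 -3.7600e-02 -1.1000e-03 -1.2500e-02 -1.4000e-03]
 [ 1.0386e+00 -4.9900e-02 -3.6000e-03 -1.2300e-02 -2.4000e-03]
 [ 9.5570e-01 -6.1900e-02 -7.0000e-03 -1.2100e-02 -3.5000e-03]
 [ 8.7290e-01 -7.3700e-02 -1.1500e-02 -1.1700e-02 -4.4000e-03]
 [ 7.9000e-01 -8.5000e-02 -1.6900e-02 -1.1300e-02 -5.4000e-03]
 [ 7.0710e-01 -9.5800e-02 -2.3200e-02 -1.0800e-02 -6.3000e-03]
 [ 6.2430e-01 -1.0610e-01 -3.0400e-02 -1.0300e-02 -7.2000e-03]
 [ 5.4140e-01 -1.1580e-01 -3.8400e-02 -9.7000e-03 -8.0000e-03]
 [ 4.5860e-01 -1.2470e-01 -4.7200e-02 -9.0000e-03 -8.8000e-03]
 [ 3.7570e-01 -1.3290e-01 -5.6700e-02 -8.2000e-03 -9.5000e-03]
 [ 2.9290e-01 -1.4030e-01 -6.6900e-02 -7.4000e-03 -1.0200e-02]
 [ 2.1000e-01 -1.4680e-01 -7.7600e-02 -6.5000e-03 -1.0700e-02]]
```

Request:
servo_tool([
  {"x": 0,"y": -0.0125,"z": -0.0005,"spin": 0,"fingers": 1},
  {"x": 0,"y": -0.0125,"z": 0.0005,"spin": 0,"fingers": 1},
  {"x": 0,"y": -0.0125,"z": 0.0015,"spin": 0,"fingers": 1},
  {"x": 0,"y": -0.0125,"z": 0.0025,"spin": 0,"fingers": 1},
  {"x": 0,"y": -0.012,"z": 0.0035,"spin": 0,"fingers": 1},
  {"x": 0,"y": -0.0115,"z": 0.0045,"spin": 0,"fingers": 1},
  {"x": 0,"y": -0.0115,"z": 0.0055,"spin": 0,"fingers": 1},
  {"x": 0,"y": 0,"z": 0,"spin": 0,"fingers": 1},
])

```text
time_s: 38.33
tcp_pos: [0.5814, -0.2657, 0.3991]
eef_rot: [2.258, 2.177, -0.002]
ft_force: [-9.5, 1.2, 15.8]
finger_gap: 0.0001
```

```bash
python3 - <<'E'
from h import *
st();save("side","s29",(280,60,480,260),3)
E
```

```text
t 38.33 tcp [ 0.5814 -0.2657  0.3991] yaw 1.535 z [ 0.003 -0.004 -1.   ] F [-9.5  1.2 15.8] gap 0.0001 q [-0.52  0.29  1.15 -0.    1.7  -0.48]
```

View pics/s29.png

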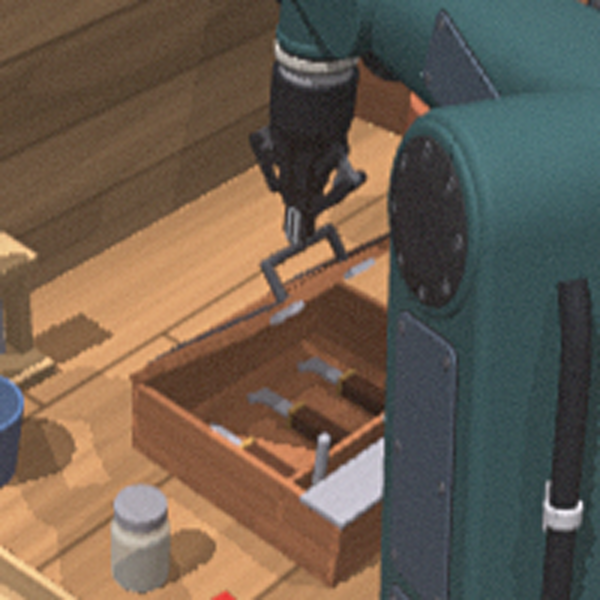

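Request:
servo_tool([
  {"x": 0,"y": -0.011,"z": 0.0075,"spin": 0,"fingers": 1},
  {"x": 0,"y": -0.0105,"z": 0.008,"spin": 0,"fingers": 1},
  {"x": 0,"y": -0.0095,"z": 0.009,"spin": 0,"fingers": 1},
  {"x": 0,"y": -0.0085,"z": 0.0095,"spin": 0,"fingers": 1},
  {"x": 0,"y": -0.0075,"z": 0.0105,"spin": 0,"fingers": 1},
  {"x": 0,"y": 0,"z": 0,"spin": 0,"fingers": 1},
])

```text
time_s: 39.12
tcp_pos: [0.5359, -0.2638, 0.3459]
eef_rot: [-2.257, -2.179, 0.001]
ft_force: [-0.2, -0.4, 0.9]
finger_gap: -0.0
```

```bash
python3 - <<'E'
from h import *
st();save("side","s30",(280,60,480,260),3)
E
```

```text
t 39.12 tcp [ 0.5359 -0.2638  0.3459] yaw 1.536 z [-0.003  0.002 -1.   ] F [-0.2 -0.4  0.9] gap -0.0000 q [-0.55  0.21  1.35  0.    1.59 -0.52]
```

View pics/s30.png

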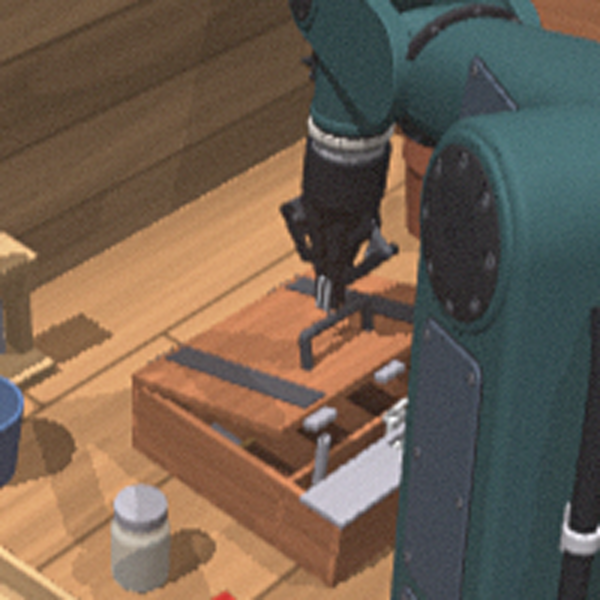

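Request:
servo_tool([
  {"x": 0,"y": 0,"z": -0.04,"spin": 0,"fingers": 1},
  {"x": 0,"y": -0.03,"z": 0,"spin": 0,"fingers": 1},
  {"x": 0,"y": -0.03,"z": 0,"spin": 0,"fingers": 1},
  {"x": 0,"y": 0,"z": 0,"spin": 0,"fingers": 1},
  {"x": 0,"y": 0,"z": 0,"spin": 0,"fingers": 1},
])

```text
time_s: 39.8
tcp_pos: [0.4769, -0.262, 0.3883]
eef_rot: [2.259, 2.182, 0.001]
ft_force: [-0.0, 0.6, -0.6]
finger_gap: 0.0005
```

```bash
python3 - <<'E'
from h import *
st();save("wrist","w31");save("side","s31",(280,60,480,260),3)
E
```

```text
t 39.80 tcp [ 0.4769 -0.262   0.3883] yaw 1.536 z [ 0.001 -0.    -1.   ] F [-0.   0.6 -0.6] gap 0.0005 q [-0.61  0.08  1.41  0.    1.65 -0.57]
```

View pics/w31.png

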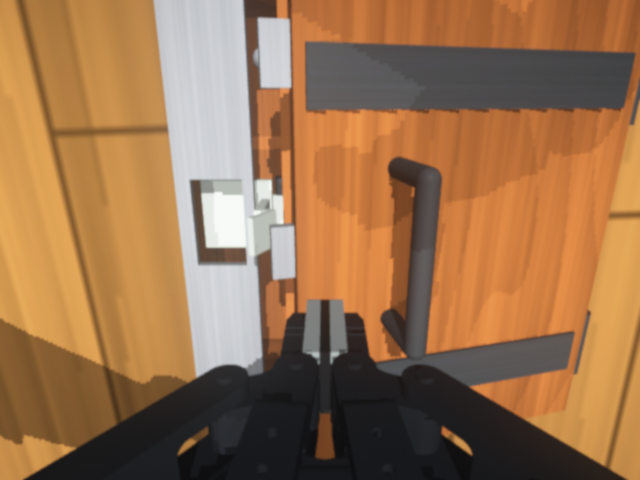

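View pics/s31.png

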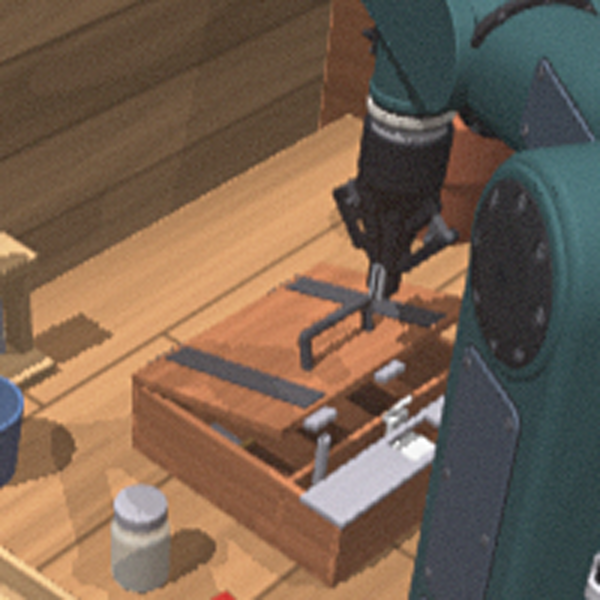

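Request:
servo_tool([
  {"x": 0,"y": 0,"z": 0.03,"spin": 0,"fingers": 1},
  {"x": 0,"y": 0,"z": 0.025,"spin": 0,"fingers": 1},
  {"x": 0,"y": 0,"z": 0.015,"spin": 0,"fingers": 1},
  {"x": 0,"y": 0,"z": 0.01,"spin": 0,"fingers": 1},
  {"x": 0,"y": 0,"z": 0.01,"spin": 0,"fingers": 1},
  {"x": 0,"y": 0,"z": 0.01,"spin": 0,"fingers": 1},
  {"x": 0,"y": 0,"z": 0,"spin": 0,"fingers": 1},
])

```text
time_s: 40.78
tcp_pos: [0.4765, -0.2623, 0.2885]
eef_rot: [2.259, 2.181, -0.0]
ft_force: [-1.3, 0.1, 1.5]
finger_gap: -0.0001
```

```bash
python3 - <<'E'
from h import *
st();save("wrist","w32");save("side","s32",(280,60,480,260),3)
E
```

```text
t 40.77 tcp [ 0.4765 -0.2623  0.2885] yaw 1.536 z [ 0.001 -0.001 -1.   ] F [-1.3  0.1  1.5] gap -0.0001 q [-0.61  0.13  1.56 -0.    1.45 -0.57]
```

View pics/w32.png

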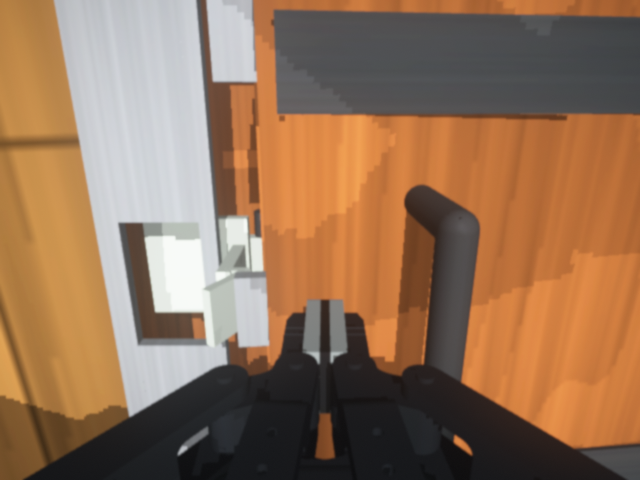

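View pics/s32.png

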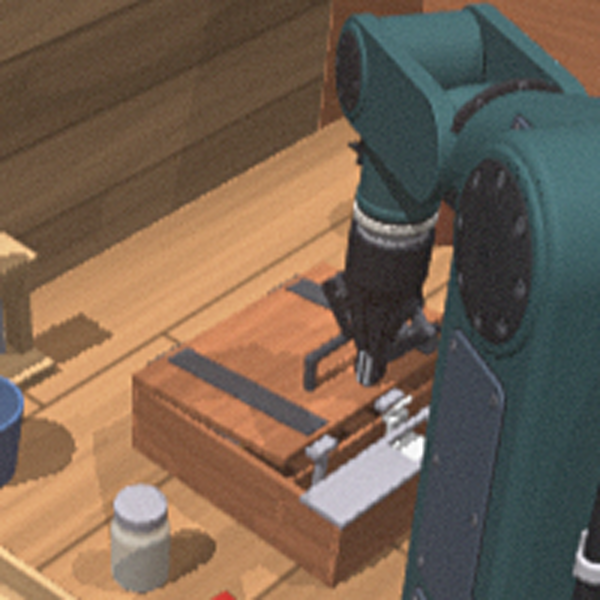

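Contact is made on the lid's front part. I'm pressing on in small steps.

Request:
servo_tool([
  {"x": 0,"y": 0,"z": 0.006,"spin": 0,"fingers": 1},
  {"x": 0,"y": 0,"z": 0.005,"spin": 0,"fingers": 1},
  {"x": 0,"y": 0,"z": 0.004,"spin": 0,"fingers": 1},
  {"x": 0,"y": 0,"z": 0.003,"spin": 0,"fingers": 1},
  {"x": 0,"y": 0,"z": 0,"spin": 0,"fingers": 1},
])

```text
time_s: 41.5
tcp_pos: [0.4762, -0.2622, 0.2715]
eef_rot: [2.259, 2.181, -0.001]
ft_force: [-3.1, 0.3, 5.1]
finger_gap: -0.0001
```

```bash
python3 - <<'E'
from h import *
st();save("wrist","w33",(100,150,420,390),2.5)
E
```

```text
t 41.50 tcp [ 0.4762 -0.2622  0.2715] yaw 1.536 z [ 0.    -0.001 -1.   ] F [-3.1  0.3  5.1] gap -0.0001 q [-0.61  0.14  1.58 -0.    1.42 -0.57]
```

View pics/w33.png

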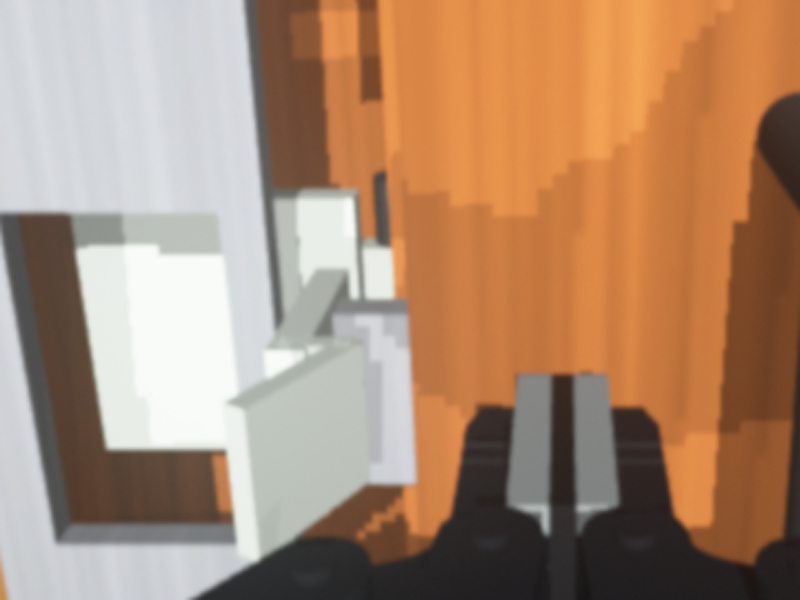

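Request:
servo_tool([
  {"x": 0,"y": 0,"z": 0.003,"spin": 0,"fingers": 1},
  {"x": 0,"y": 0,"z": 0.002,"spin": 0,"fingers": 1},
  {"x": 0,"y": 0,"z": 0,"spin": 0,"fingers": 1},
])

```text
time_s: 41.92
tcp_pos: [0.4761, -0.2621, 0.2711]
eef_rot: [2.258, 2.18, -0.001]
ft_force: [-9.6, 4.7, 23.9]
finger_gap: 0.0
```

```bash
python3 - <<'E'
from h import *
st();save("wrist","w34",(100,150,420,390),2.5);save("side","s34",(280,60,480,260),3)
E
```

```text
t 41.92 tcp [ 0.4761 -0.2621  0.2711] yaw 1.536 z [ 0.001 -0.003 -1.   ] F [-9.6  4.7 23.9] gap 0.0000 q [-0.61  0.14  1.59 -0.    1.42 -0.57]
```

View pics/w34.png

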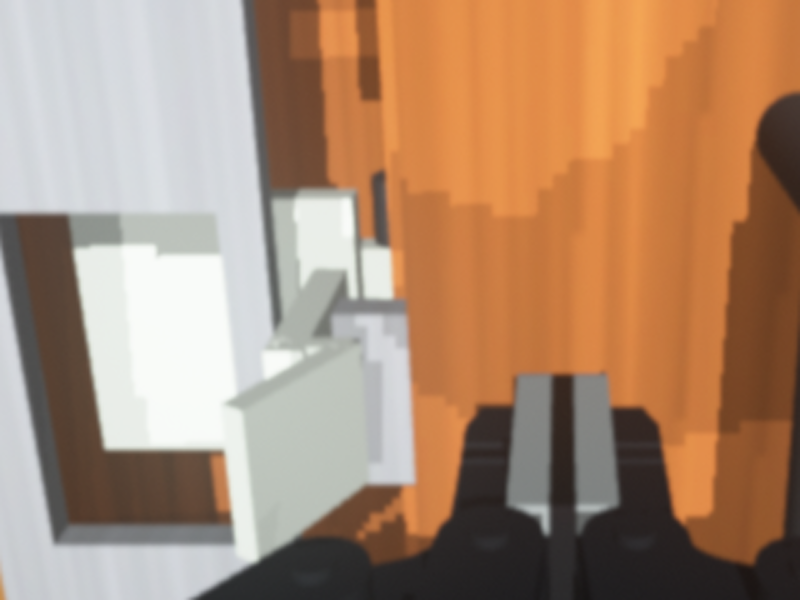

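View pics/s34.png

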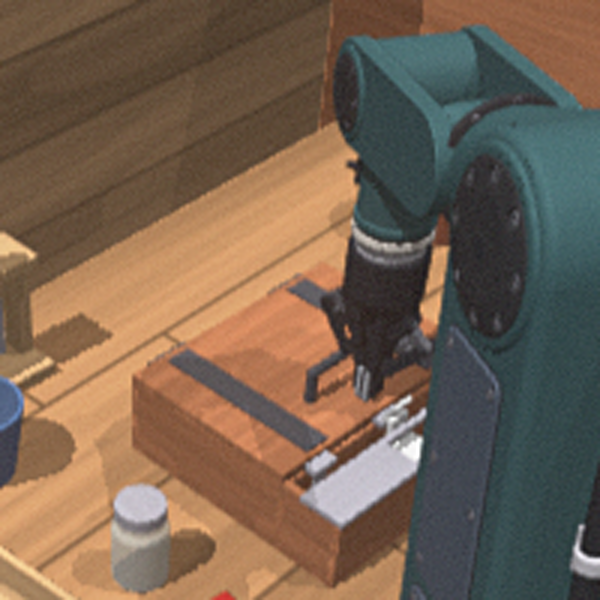

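The lid has bottomed: the force rises and the lid no longer moves. I'm backing off to see whether it stays latched.

Request:
servo_tool([
  {"x": 0,"y": 0,"z": -0.01,"spin": 0,"fingers": 1},
  {"x": 0,"y": 0,"z": -0.03,"spin": 0,"fingers": 1},
  {"x": 0,"y": -0.02,"z": -0.05,"spin": 0,"fingers": 1},
  {"x": 0,"y": -0.05,"z": -0.05,"spin": 0,"fingers": 1},
  {"x": 0,"y": -0.05,"z": -0.02,"spin": 0,"fingers": 1},
  {"x": 0,"y": 0,"z": 0,"spin": 0,"fingers": 1},
  {"x": 0,"y": 0,"z": 0,"spin": 0,"fingers": 1},
  {"x": 0,"y": 0,"z": 0,"spin": 0,"fingers": 1},
])

```text
time_s: 43.02
tcp_pos: [0.363, -0.2579, 0.4179]
eef_rot: [-2.257, -2.181, -0.0]
ft_force: [-0.0, -1.1, 0.5]
finger_gap: -0.0
```

```bash
python3 - <<'E'
from h import *
st();save("wrist","w35");save("side","s35",(280,60,480,260),3);save("top","t35")
E
```

```text
t 43.02 tcp [ 0.363  -0.2579  0.4179] yaw 1.537 z [-0.002  0.002 -1.   ] F [-0.  -1.1  0.5] gap -0.0000 q [-0.75 -0.15  1.58  0.    1.72 -0.71]
```

View pics/w35.png

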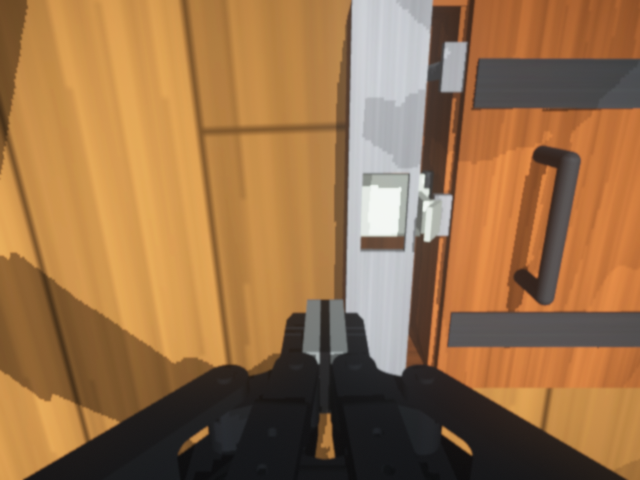

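View pics/s35.png

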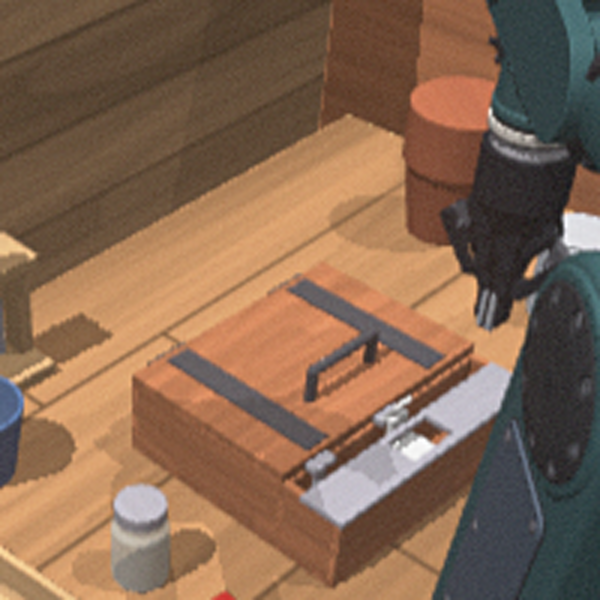

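View pics/t35.png

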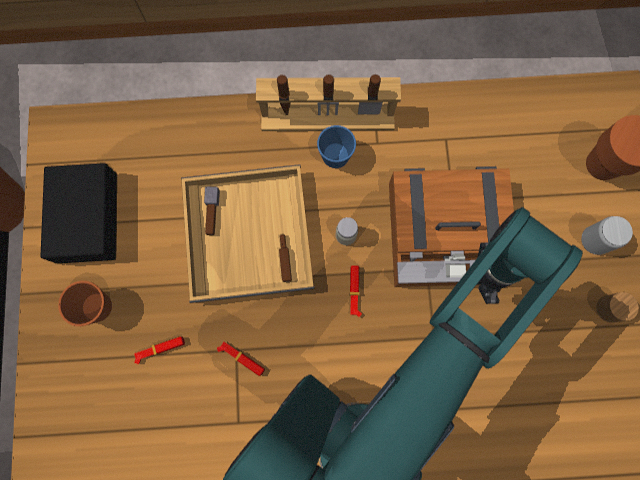

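```bash
python3 - <<'E'
from h import *
a=cv2.imread("pics/side0.png").astype(int);b=camera("side")[:,:,::-1].astype(int)
d=np.abs(a-b).max(2)[150:250,325:435]
print("changed px frac",(d>60).mean()); 
st()
b=camera("side")[:,:,::-1].astype(np.uint8)
c=np.hstack([cv2.resize(x.astype(np.uint8)[150:250,325:440],None,fx=3.4,fy=3.4,interpolation=cv2.INTER_CUBIC) for x in (a,b)]);cv2.imwrite("pics/cmp.png",c)
E
```

```text
changed px frac 0.016363636363636365
t 43.23 tcp [ 0.3629 -0.258   0.4184] yaw 1.537 z [-0.001  0.001 -1.   ] F [ 0.6 -0.3 -0.6] gap 0.0001 q [-0.75 -0.15  1.57  0.    1.72 -0.71]
```

View pics/cmp.png

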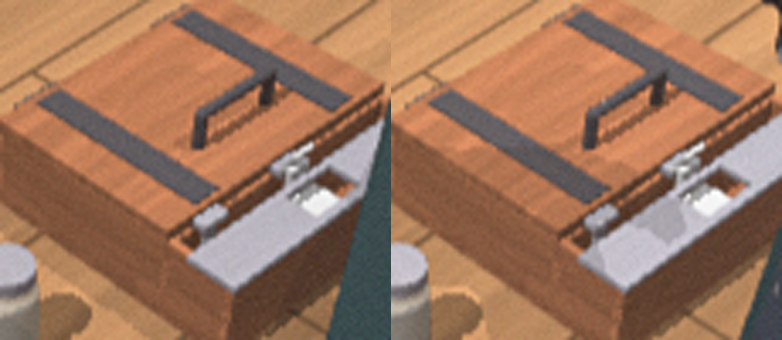

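The two views match: lid flush, hook over the tongue and back at rest. I'm handing the job in.

```bash
python3 -c "
from bench import *
print(close_job())"
```

```text
the job is handed in; nothing more can be done
None
```

The job is handed in: all three pruning knives are in the chest and the lid is shut under the hook. It took about 43 s of the 210 s allowed; no verdict was given.

- **What I did:** I pressed the hook down through the slot, which popped the lid. I swung the lid up by its handle to about 1.38 rad and laid the knives side by side on the chest floor. Then I brought the lid down and pressed its front edge until it stopped.
- **Last checks:**
  - After I backed off, the lid stayed down, and the side view matches the starting picture with the hook over the lid's tongue.
  - All three knives were seen lying on the chest floor before the lid was shut.
  - The brush and wedge are still in the crate, and the jar and blue pot look unmoved.
  - The arm is clear of everything.
- **What did not go smoothly:**
  - My first two moves were refused because rows need all five fields.
  - The wrist force reached about 40 N while pressing the hook. The limit there is 120 N, but I could not tell which part of the gripper took the load.
  - The handle slipped out of the grip on the way down, so I pushed the lid the rest of the way with closed fingers.
  - The wrist and top cameras disagreed by 4 to 9 mm in x; I aimed between the two or corrected from the close-up view.

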